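Dock a gas syringe, lock it and draw its plunger to the band

ROBOT

A 6-joint arm with a two-finger parallel gripper is mounted at the origin on a cart in front of the work surface, level with it; the furniture and walls round the work are solid. World frame = base frame: x ahead of the robot, y to its left, z up, the work surface at z = 0. Lengths are in m, angles in rad, forces in N, time in s.
With the tool pointing down it reaches from about 0.325 to 0.85 m from the base axis. Payload 15.5 kg.
Tool frame: the origin (TCP) lies midway between the tips of the shut fingers; the grasp point (between the pads) lies 19 mm behind it; z points along the fingers, y is the direction in which the jaws open and shut (so a half turn about z gives the same grasp; the last joint's range is limited). The gripper opens to 91 mm and grips with 3 to 60 N. Pads are 32 mm wide; open, the fingers measure 118 mm over their backs; the gripper's body (76 mm by 178 mm) begins 60 mm behind the grasp point.
Start: joints at [-1.383, 0.494, 1.345, -0, 1.302, -0.096], TCP at [0.175, -0.6, 0.181] pointing down, gripper open.
Joint ranges: [-2.91, 2.91], [-0.82, 2.16], [0.22, 2.67], [-1.22, 4.37], [0.12, 2.79], [-3.08, 3.08]. Speed limits (rad/s): [1.89, 1.89, 2.57, 3.01, 3.01, 3.01].

INTERFACE

Orientations are given as a unit quaternion [x, y, z, w].
In Python, from rig import arm gives the robot as it stands. The module is installed in compiled form; this text tells all that it offers.
- The arm moves only by the tool play_rows, never from a script. Its arguments are lists of equal length, an entry for each row: "dp": the shift along the tool's x, y, z normalised to -1 to 1, where 1 is 150 mm, a list of three; "turn": the turn about the tool's z normalised to -1 to 1, where 1 is 2 rad; "gripper": the opening, from -1 (shut) to 1 (fully open). A call has 1 to 12 rows; each row is the pose to reach, as a shift and turn from the pose measured when the call began, along the tool's axes at that moment; what a row does not reach only later rows make up. A row lasts 1/10 s, in which the tool goes at most 50 mm and 8.59 degrees, less where a joint would pass 70% of its speed; a pose out of reach is approached as far as the arm can. A call with a number of a shift or a turn outside -1 to 1 is refused whole. A call with a gripper value outside its range is refused whole. The fingers move at their own pace and stop on an object; "grip_force" is the grip in N (left out, the last holds). Time passes only in rows, so rows that repeat a pose let the fingers close. It gives the time, the measured TCP pose, the force and the opening at its end, in the units of the state.
- arm.get_obs(): the state, without advancing time (a new reading comes with each control period).
- arm.grab_frame(name): name is "scene" or "side" or "wrist"; returns a dict with "frame" (420x560x3 uint8, red, green, blue), "fx", "fy", "cx", "cy" (pixels), "origin" and "attitude" of the camera in the world. Camera axes: x right, y down, z forward; pixel columns grow to the right and rows downward; lengths in m; the calibration is good to about 2 mm. A picture is of the moment at which its call begins. There is no depth.
- arm.finish_job(): hands the job in, once; it reports no verdict.
The state is a dict: "time_s": time; "joint_pos": joint angles; "joint_vel": joint speeds; "joint_torque": joint torques, N m; "ee_pos": TCP position; "eef_rot": TCP orientation; "wrist_force": force on the tool from outside, world axes, zero at the start; "wrist_torque": the same for the moment, N m; "finger_gap": finger opening in m.
Only numpy, scipy, OpenCV 4.12 (cv2) and the standard library are available. Lean on these libraries where they do the work, as an engineer would, in place of code of your own. Each camera call takes 0.05 s, during which the arm holds its last target.

TASK

Push the gas syringe's carriage fully home against the port block, then swing the red-handled lever all the way round to lock it there. Then take the plunger gently and centrally by its black knob and draw it straight up out of the barrel, without forcing it sideways, until the whole red band shows above the barrel's rim but none of the blue band below it (the blue band must at no time come out), and finish while still holding the plunger there, leaving the glassware and other things around alone.

Things in the scene. Friction and masses are not known exactly. Their poses are not given: they have to be found in the camera images.
- dock: Docking station, fixed to the worktop: grey base plate 200 (x) x 110 (y) x 12 mm high; origin at the centre of its underside, z up. Its +x axis points from the push plate to the blue port block (22 x 70 mm, 60 mm above the worktop, at the +x end, a small brass fitting with a steel disc on it up to 72 mm). Two guide rails 10 mm high run on the plate along x at y = +-30 mm. 
- carriage (a joint): Travel of the syringe carriage along the dock's +x axis, m: 0 at the start, 0.035 = fully home at its stop. It stays where it is left; about 3 N moves it. The carriage: grey foot block 78 x 50 mm, its top 38 mm above the worktop, carrying the upright aluminium barrel (30 mm outside diameter, rim 114 mm above the worktop) and, at the -x end, the upright black push plate.
- push_face (a point): Centre of the flat rear (-x) face of the black push plate (44 mm wide, 8 mm thick, from 14 to 64 mm above the worktop), 46 mm above the worktop; its axes are those of the dock. Push it towards the dock's +x. The barrel's axis is 61 mm ahead of this point, at the same y; behind it the base plate's top is free.
- lever (a joint): Angle of the cam lever about its upright axis, rad, counter-clockwise from above: 0 = open, handle pointing to the dock's +y; 1.57 = locked, at its stop, handle pointing to the dock's -x and the cam's nose behind the push plate. Starts between 0 and 0.35. It stays where it is left; about 1 N at the pin turns it.
- lever_pin (a point): Centre of the grippable part of the lever's red upright round handle pin: 14 mm diameter, standing free from 34 to 74 mm above the worktop; this point is 56 mm above the worktop, 62 mm from the lever's axis. The steel lever arm below it is 13 mm wide and lies 25 to 35 mm above the worktop.
- lever_axis (a point): Point on the lever's upright hinge axis, at the dock's x = -40, y = +42 mm, 76 mm above the worktop.
- mouth (a point): Centre of the barrel's open top rim, 114 mm above the worktop; z up along the bore, x as the dock's x. The bore is 15 mm in diameter and 76 mm deep, the plunger's rod 14 mm: it can shift only about 0.5 mm, so close the fingers well centred and draw along this axis.
- knob (a point): Centre (half-way up) of the plunger's black grip knob: 22 mm diameter, 30 mm tall, on top of a 14 mm steel rod, loose in the barrel, 70 to 140 g, standing on the bore's floor; z up along the rod. Pushed in it stands 27 mm above mouth (141 mm above the worktop), with 12 mm between knob and rim.
- jar: Bystander: glass jar with a black screw cap, 68x67x106 mm, loose on the worktop beside the station; origin at the centre of its underside. Leave it alone.
- beaker: Bystander: small glass beaker, 49x49x56 mm, loose on the worktop beside the station; origin at the centre of its underside. Leave it alone.
- white_vial: Bystander: small vial with a white cap, 24x23x43 mm, loose on the worktop beside the station; origin at the centre of its underside. Leave it alone.
- cork_ring: Bystander: cork ring, 86x85x30 mm, loose on the worktop beside the station; origin at the centre of its underside. Leave it alone.
- stopper: Bystander: frosted white stopper, 29x29x43 mm, loose on the worktop beside the station; origin at the centre of its underside. Leave it alone.
- tall_vial: Bystander: taller vial with a white cap, 26x25x58 mm, loose on the worktop beside the station; origin at the centre of its underside. Leave it alone.
- plunger: The whole plunger; origin at the lower end of its rod (on the bore's floor at the start), 103 mm below knob; z up. Drawing it 38 mm brings the whole 10 mm red band above the barrel's rim (its lower end is 38 mm below the rim at the start); at 56 mm the 8 mm blue band begins to show. Let go, the plunger drops back.

How it is judged:
By the outcome, as a careful person would: the job done as asked, in the order asked, and still so for the second after the job is handed in, while the arm keeps its last pose, push and grip.
It also fails if it takes over 64 s, if anything falls off the work surface, if the arm or the gripper's body presses on something with over 40 N, if the wrist force passes 120 N, or if a joint passes its speed limit or range.

## Working session

There is one attempt and no reset: what is moved stays moved. The work goes in short steps, Python scripts to look and compute and a tool call to move; the robot and the scene stay as the last step left them, time stands still between calls to the robot, and variables do not carry over. Pictures are saved under pics/ and viewed, and the job is handed in when it is done.

Besides the shell and the picture viewer there is one more tool, called by a JSON object that holds its "api" and its "payload", one argument or row to a line. play_rows: Moves the arm, as the interface text tells. Its arguments: {"type":"object","properties":{"dp":{"type":"array","items":{"type":"array","items":{"type":"number"}}},"turn":{"type":"array","items":{"type":"number"}},"gripper":{"type":"array","items":{"type":"number"}},"grip_force":{"type":"number"}},"required":["dp","turn","gripper"]}

```bash
mkdir -p pics; cat > h.py <<'E'
from rig import arm
import numpy as np, cv2
from scipy.spatial.transform import Rotation as R
def snap(n,f):
    d=arm.grab_frame(n); cv2.imwrite(f'pics/{f}.png',d['frame'][:,:,::-1]); 
    import pickle; pickle.dump(d,open(f'pics/{f}.pkl','wb')); return d
def att(d):
    a=np.array(d['attitude'],float)
    return a if a.shape==(3,3) else R.from_quat(a).as_matrix()
def load(f):
    import pickle; return pickle.load(open(f'pics/{f}.pkl','rb'))
def ray(d,u,v):
    r=att(d)@np.array([(u-d['cx'])/d['fx'],(v-d['cy'])/d['fy'],1]); return np.array(d['origin']),r/np.linalg.norm(r)
def atz(d,u,v,z):
    o,r=ray(d,u,v); return o+r*(z-o[2])/r[2]
def tri(*obs):
    A=np.zeros((3,3));b=np.zeros(3)
    for d,u,v in obs:
        o,r=ray(d,u,v);P=np.eye(3)-np.outer(r,r);A+=P;b+=P@o
    x=np.linalg.solve(A,b); return x,[np.linalg.norm((np.eye(3)-np.outer(ray(*q)[1],ray(*q)[1]))@(x-ray(*q)[0])) for q in obs]
def proj(d,p):
    c=att(d).T@(np.array(p)-np.array(d['origin'])); return d['fx']*c[0]/c[2]+d['cx'],d['fy']*c[1]/c[2]+d['cy']
E
python3 - <<'E'
from h import *
for n in ['scene','side','wrist']:
    d=snap(n,n+'0'); print(n,d['fx'],d['cx'],d['cy'],d['origin'],d['attitude'])
print(arm.get_obs())
E
```

```text
scene 487.7168761262884 274.69272076695876 206.9226255588749 [-0.51677117 -0.62538507  0.6717704 ] [ 0.73406237 -0.40787574  0.26066862 -0.47627899]
side 545.6006879303011 282.84300436101466 211.959749260523 [-0.34700188  1.25332124  1.08667752] [-0.2731221   0.83608696 -0.45506463  0.13884918]
wrist 342.0299373943694 281.7739854581888 206.108762625238 [ 0.24720781 -0.57925055  0.38454752] [ 0.79287736 -0.59452269 -0.08104775  0.10639326]
{'time_s': 0.15, 'joint_pos': array([-1.38250982e+00,  4.94063783e-01,  1.34595835e+00, -2.80114178e-05,
        1.30251562e+00, -9.54555158e-02]), 'joint_vel': array([-6.41902524e-04, -8.68035245e-04, -3.27578382e-03, -3.14834195e-06,
        9.78270786e-04,  1.86667956e-04]), 'joint_torque': array([-5.40528090e-04, -8.79204082e+01, -3.82053280e+01,  7.04265665e-02,
        5.01717394e-02, -6.39129939e-05]), 'ee_pos': array([ 0.17492912, -0.59969194,  0.18047107]), 'eef_rot': array([ 9.89952540e-01,  1.41399238e-01, -3.54141451e-05, -4.71414102e-04]), 'wrist_force': array([ 0.40164507,  0.98957807, -1.4173098 ]), 'wrist_torque': array([0.04190066, 0.00366639, 0.0349319 ]), 'finger_gap': 0.09074126213866962}
```

View pics/scene0.png

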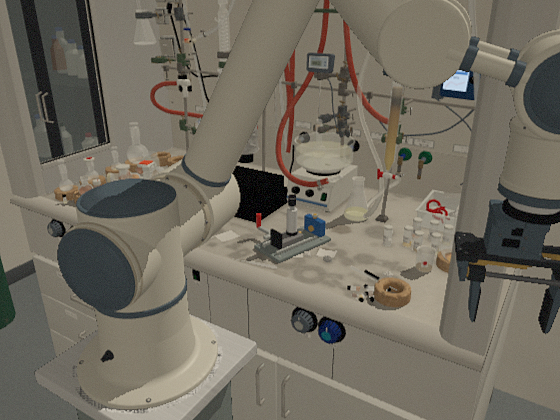

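View pics/side0.png

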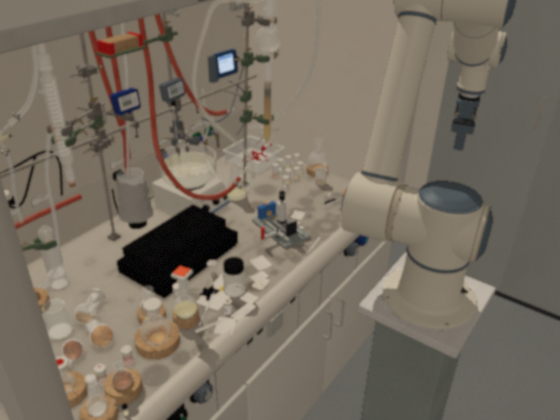

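View pics/wrist0.png

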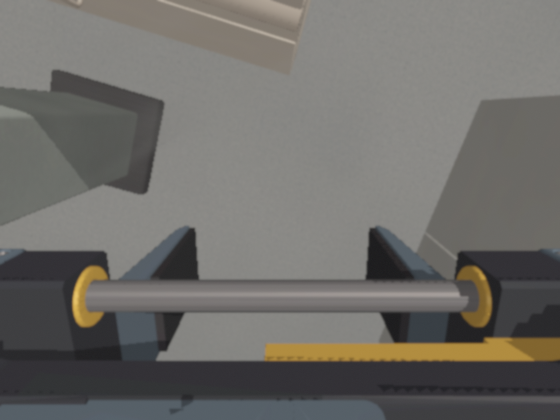

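The scene camera shows the station near (290,235); in the side view it is near (280,225). I'll enlarge both.

```bash
python3 - <<'E'
import cv2
a=cv2.imread('pics/scene0.png')[180:275,220:350];cv2.imwrite('pics/scene0c.png',cv2.resize(a,None,fx=6,fy=6,interpolation=cv2.INTER_CUBIC))
a=cv2.imread('pics/side0.png')[175:260,220:340];cv2.imwrite('pics/side0c.png',cv2.resize(a,None,fx=6,fy=6,interpolation=cv2.INTER_CUBIC))
E
```

```text
(no output)
```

View pics/scene0c.png

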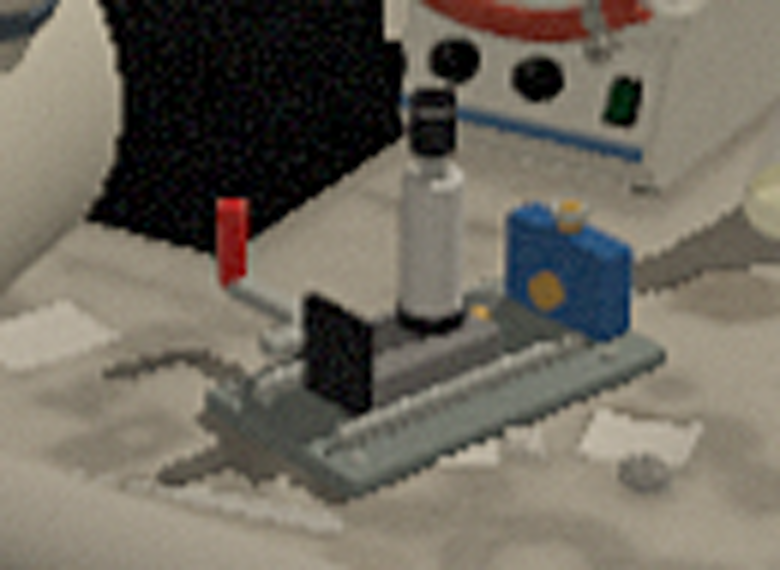

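View pics/side0c.png

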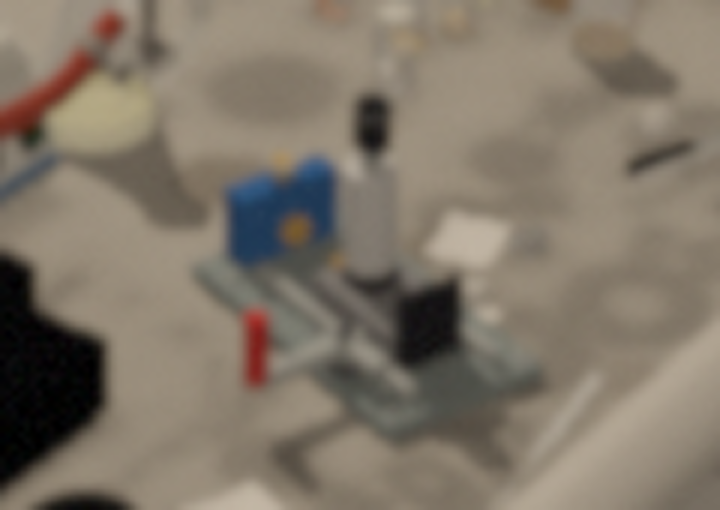

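```bash
python3 - <<'E'
from h import *
s=load('scene0');t=load('side0')
S=lambda x,y:(s,220+x/6-.4,180+y/6-.4)
T=lambda x,y:(t,220+x/6-.4,175+y/6-.4)
print('knob',tri(S(433,125),T(373,125)))
print('pin',tri(S(231,240),T(257,348)))
for a,b in [((345,490),(545,374)),((210,400),(395,430)),((663,352),None),(None,(195,264))]:
    print([np.round(atz(*f(*q),.012),4) if q else None for f,q in ((S,a),(T,b))])
E
```

```text
knob (array([ 0.545596  , -0.01090532,  0.13957997]), [np.float64(0.0006130801582254537), np.float64(0.0006130801582253754)])
pin (array([0.54202142, 0.10038739, 0.05390425]), [np.float64(0.00033051970477331646), np.float64(0.00033051970477340195)])
[array([ 0.43  , -0.0345,  0.012 ]), array([ 0.4333, -0.0233,  0.012 ])]
[array([0.4667, 0.0624, 0.012 ]), array([0.4702, 0.0701, 0.012 ])]
[array([ 0.6197, -0.0963,  0.012 ]), None]
[None, array([0.6586, 0.0082, 0.012 ])]
```

```bash
python3 - <<'E'
from h import *
s=load('scene0');t=load('side0')
for q in [(445,330),(490,360),(245,268),(380,290)]: print(q,atz(s,*q,0))
for q in [(340,225),(410,185),(455,130)]: print(q,atz(t,*q,0))
o=arm.get_obs();print(proj(s,o['ee_pos']),proj(t,o['ee_pos']))
w=load('wrist0');q=R.from_quat(o['eef_rot']).as_matrix();print(q); print(q.T@att(w), q.T@(np.array(w['origin'])-o['ee_pos']))
E
```

```text
(445, 330) [ 0.39100434 -0.48227589  0.        ]
(490, 360) [ 0.34387379 -0.5815832   0.        ]
(245, 268) [0.37374476 0.02993278 0.        ]
(380, 290) [ 0.46213744 -0.30869176  0.        ]
(340, 225) [ 0.3980712  -0.16036905  0.        ]
(410, 185) [ 0.31910387 -0.57020512  0.        ]
(455, 130) [ 0.36827902 -1.18591082  0.        ]
(np.float64(502.14863010513614), np.float64(337.4439682585702)) (np.float64(456.465725987944), np.float64(151.5629069016249))
[[ 9.60012508e-01  2.79957036e-01 -2.03431836e-04]
 [ 2.79957103e-01 -9.60012066e-01  9.23340110e-04]
 [ 6.31985440e-05 -9.43370242e-04 -9.99999553e-01]]
[[-8.95938586e-06 -9.64208683e-01 -2.65144518e-01]
 [ 9.99999425e-01  2.75614389e-04 -1.03607335e-03]
 [ 1.07206856e-03 -2.65144375e-01  9.64208127e-01]] [ 0.07512406  0.00041843 -0.20407219]
```

{"api": "play_rows", "payload": {
  "dp": [
    [0.02,-0.2,-0.2],
    [0.05,-0.5,-0.4],
    [0.1,-0.8,-0.6],
    [0.12,-1,-0.8],
    [0.12,-1,-0.8]
  ],
  "turn": [0,0,0,0,0],
  "gripper": [0,-1,-1,-1,-1],
  "grip_force": 10
}}

```text
time_s: 0.65
ee_pos: [0.1501, -0.4487, 0.3047]
eef_rot: [0.99, 0.142, 0.0, 0.002]
wrist_force: [1.0, -1.0, -1.4]
finger_gap: 0.0544
```

{"api": "play_rows", "payload": {
  "dp": [
    [0.2,-0.2,0],
    [0.5,-0.5,0],
    [0.8,-0.8,0],
    [1,-1,0],
    [1,-1,0]
  ],
  "turn": [0,0,0,0,0],
  "gripper": [-1,-1,-1,-1,-1]
}}

```text
time_s: 1.15
ee_pos: [0.2529, -0.2596, 0.3037]
eef_rot: [0.99, 0.142, 0.0, 0.002]
wrist_force: [0.1, -0.2, -0.6]
finger_gap: 0.0141
```

{"api": "play_rows", "payload": {
  "dp": [
    [0.2,-0.15,0],
    [0.5,-0.35,0],
    [0.8,-0.6,0],
    [1,-0.7,0],
    [1,-0.7,0]
  ],
  "turn": [0,0,0,0,0],
  "gripper": [-1,-1,-1,-1,-1]
}}

```text
time_s: 1.65
ee_pos: [0.3701, -0.1122, 0.3029]
eef_rot: [0.989, 0.146, 0.001, 0.001]
wrist_force: [1.1, 0.0, 0.1]
finger_gap: 0.0004
```

{"api": "play_rows", "payload": {
  "dp": [
    [0.15,-0.1,0],
    [0.35,-0.2,0],
    [0.55,-0.3,0],
    [0.55,-0.3,0],
    [0.55,-0.3,0]
  ],
  "turn": [0,0,0,0,0],
  "gripper": [-1,-1,-1,-1,-1]
}}

```text
time_s: 2.15
ee_pos: [0.4361, -0.0454, 0.3023]
eef_rot: [0.989, 0.146, -0.0, 0.001]
wrist_force: [-0.7, -0.4, -0.7]
finger_gap: 0.0003
```

```bash
python3 - <<'E'
from h import *
snap('wrist','w1'); print(arm.get_obs())
a=cv2.imread('pics/w1.png'); cv2.imwrite('pics/w1b.png',cv2.resize(a,(800,600),interpolation=cv2.INTER_CUBIC))
E
```

```text
{'time_s': 2.2, 'joint_pos': array([-0.23974526,  0.11032098,  1.57672312, -0.00158228,  1.4538157 ,
        1.03825716]), 'joint_vel': array([-0.01645212, -0.01206528,  0.00605789,  0.00279098,  0.00186843,
        0.00225063]), 'joint_torque': array([  1.62824593, -51.93833828, -42.04521418,   0.16093689,
        -0.13431906,   0.0943819 ]), 'ee_pos': array([ 0.43571158, -0.04577733,  0.30242118]), 'eef_rot': array([9.89289287e-01, 1.45965593e-01, 4.35157295e-05, 8.65915052e-04]), 'wrist_force': array([-0.41974414,  0.0588086 ,  0.56844132]), 'wrist_torque': array([-0.02999032,  0.00659046, -0.05130447]), 'finger_gap': 0.0005809340048021255}
```

View pics/w1b.png

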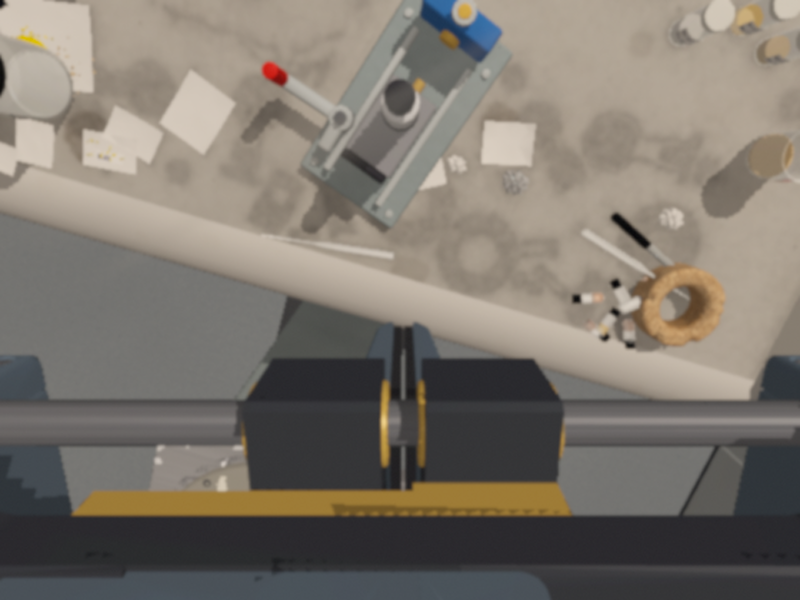

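Wrist view: station at the top. Pin top ~(274,73), pivot (340,118), knob (400,97), plate (345,150)–(385,180), base corners (304,163), (388,228), (510,52) (800-wide scale). Crop closer.

```bash
python3 - <<'E'
import cv2
a=cv2.imread('pics/w1.png')[0:165,165:365];cv2.imwrite('pics/w1c.png',cv2.resize(a,None,fx=3.6,fy=3.6,interpolation=cv2.INTER_CUBIC))
E
```

```text
(no output)
```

View pics/w1c.png

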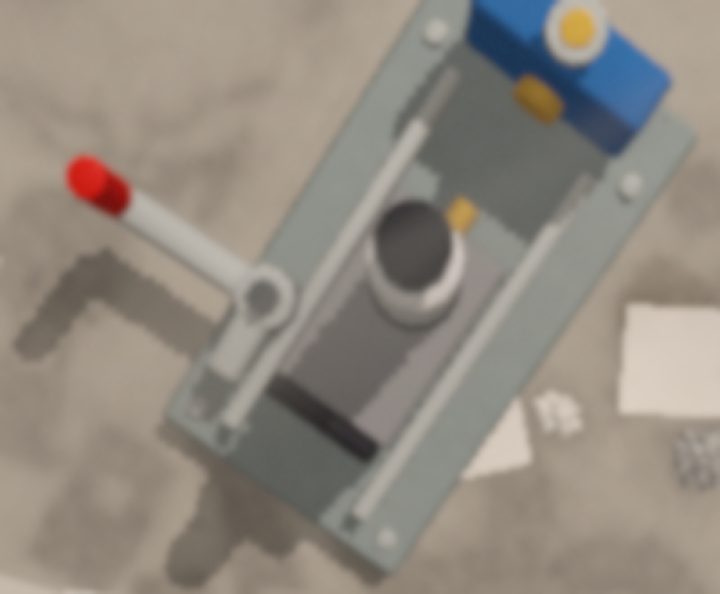

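```bash
python3 - <<'E'
from h import *
w=load('w1');s=load('scene0');t=load('side0')
W=lambda x,y:(w,165+x/3.6-.4,y/3.6-.4)
S=lambda x,y:(s,220+x/6-.4,180+y/6-.4)
T=lambda x,y:(t,220+x/6-.4,175+y/6-.4)
P={}
for n,q,z in [('L',(168,415),.012),('B',(388,576),.012),('Rt',(695,135),.012),('pintop',(88,178),.074),('hub',(262,296),.038),('knobtop',(412,238),.156),('pl1',(270,388),.064),('pl2',(372,460),.064),('rail1',(228,430),.022),('rail1b',(455,75),.022),('rail2',(350,520),.022),('rail2b',(585,185),.022)]:
    P[n]=atz(*W(*q),z); print(n,np.round(P[n],4))
yaw=lambda a,b:np.arctan2(*(b-a)[:2][::-1])
print('yaw',yaw(P['B'],P['Rt']),yaw(P['B'],P['L'])-np.pi/2,yaw(P['pl2'],P['pl1'])-np.pi/2,yaw(P['rail1'],P['rail1b']),yaw(P['rail2'],P['rail2b']))
c=(P['L']+P['Rt'])/2;print('c',c)
for y in (-.34,-.36):
  Rm=np.array([[np.cos(y),np.sin(y)],[-np.sin(y),np.cos(y)]])
  for n in P: print(n,np.round(Rm@(P[n]-c)[:2],4),end=' ')
  print()
print('tri knobtop',tri(W(412,238),S(433,92),T(373,97)))
print('tri pintop',tri(W(88,178),S(231,200),T(257,315)))
print('tri L',tri(W(168,415),S(208,395)))
print('tri Bc',tri(W(388,576),S(342,488),T(545,374)))
print('plate top pl1(left)',tri(W(276,383),S(310,293),T(398,290)))
E
```

```text
L [0.4758 0.069  0.012 ]
B [ 0.4407 -0.0303  0.012 ]
Rt [ 0.6283 -0.0923  0.012 ]
pintop [0.5444 0.0997 0.074 ]
hub [0.5274 0.0417 0.038 ]
knobtop [ 0.5481 -0.0092  0.156 ]
pl1 [0.4982 0.0277 0.064 ]
pl2 [ 0.4851 -0.0128  0.064 ]
rail1 [0.4777 0.0439 0.022 ]
rail1b [ 0.6195 -0.0027  0.022 ]
rail2 [ 0.4586 -0.0099  0.022 ]
rail2b [ 0.5988 -0.0585  0.022 ]
yaw -0.3192352121586778 -0.3403661414132475 -0.3125645019355092 -0.3177686823748206 -0.33378773235916176
c [ 0.55207887 -0.01166111  0.012     ]
L [-0.0988  0.0506] B [-0.0988 -0.0547] Rt [ 0.0988 -0.0506] pintop [-0.0444  0.1024] hub [-0.041   0.0421] knobtop [-0.0046  0.001 ] pl1 [-0.0639  0.0191] pl2 [-0.0628 -0.0234] rail1 [-0.0886  0.0276] rail1b [0.0605 0.0309] rail2 [-0.0887 -0.0295] rail2b [ 0.0596 -0.0286] 
L [-0.0998  0.0487] B [-0.0977 -0.0567] Rt [ 0.0998 -0.0487] pintop [-0.0464  0.1015] hub [-0.0419  0.0412] knobtop [-0.0046  0.0009] pl1 [-0.0643  0.0179] pl2 [-0.0623 -0.0246] rail1 [-0.0892  0.0258] rail1b [0.0599 0.0321] rail2 [-0.0881 -0.0313] rail2b [ 0.0602 -0.0274] 
tri knobtop (array([ 0.54689323, -0.0102465 ,  0.15645226]), [np.float64(0.0015658802148082603), np.float64(0.0016661928481021637), np.float64(0.0017913943623824842)])
tri pintop (array([0.54330527, 0.09973582, 0.07495735]), [np.float64(0.0010819124196584306), np.float64(0.0007494746999670414), np.float64(0.0009047919991771368)])
tri L (array([0.4756048 , 0.06970041, 0.0083697 ]), [np.float64(1.978622386822458e-07), np.float64(1.978622386409638e-07)])
tri Bc (array([ 0.43833071, -0.02942822,  0.00667738]), [np.float64(0.0018584631366214224), np.float64(0.0015559120538991523), np.float64(0.001126923720057804)])
plate top pl1(left) (array([0.50006141, 0.02600681, 0.06551743]), [np.float64(0.00035914110791519045), np.float64(0.002726864566967407), np.float64(0.0025205600136452544)])
```

{"api": "play_rows", "payload": {
  "dp": [
    [0.06,-0.1,0],
    [0.12,-0.2,0],
    [0.18,-0.3,0],
    [0.235,-0.4,0.1],
    [0.235,-0.4,0.2],
    [0.235,-0.4,0.3],
    [0.235,-0.4,0.3]
  ],
  "turn": [0.06,0.12,0.18,0.24,0.308,0.308,0.308],
  "gripper": [-1,-1,-1,-1,-1,-1,-1]
}}

```text
time_s: 2.9
ee_pos: [0.4506, 0.0209, 0.2559]
eef_rot: [0.987, -0.161, -0.001, 0.001]
wrist_force: [0.0, -0.1, -0.3]
finger_gap: 0.0005
```

```bash
cat >> h.py <<'E'
def to(x,y,z,yaw=None):
    o=arm.get_obs();q=R.from_quat(o['eef_rot']).as_matrix();p=o['ee_pos']
    cy=np.arctan2(q[1,0],q[0,0])
    print('yaw',round(cy,4),'pos',np.round(p,4),'dp',np.round(q.T@(np.array([x,y,z])-p)/.15,3),'turn',None if yaw is None else round((cy-yaw)/2,4),'F',np.round(o['wrist_force'],1),'gap',round(o['finger_gap'],4),'t',o['time_s'])
E
python3 - <<'E'
from h import *
snap('wrist','w2'); to(.456,.0205,.035,-.324)
a=cv2.imread('pics/w2.png')[0:300]; cv2.imwrite('pics/w2b.png',cv2.resize(a,None,fx=1.42,fy=1.42,interpolation=cv2.INTER_CUBIC))
E
```

```text
yaw -0.3236 pos [0.4513 0.0209 0.257 ] dp [ 0.032 -0.011  1.48 ] turn 0.0002 F [0.4 0.2 0.3] gap 0.0002 t 2.95
```

View pics/w2b.png

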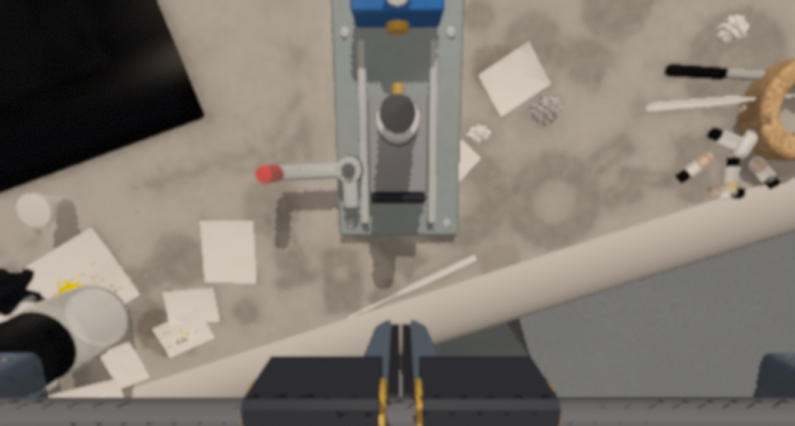

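```bash
python3 - <<'E'
from h import *
w=load('w2')
for n,u,v,z in [('jarcap right',72,345,.1),('jar body R',130,318,.0),('black corner',205,115,.05),('whitecap',35,210,.04),('pintop',263,173,.074),('knobtop',398,112,.156),('hub',349,170,.038)]:
    print(n,atz(w,u/1.42,v/1.42,z))
E
```

```text
jarcap right [0.46959551 0.28829404 0.1       ]
jar body R [0.46210735 0.3004296  0.        ]
black corner [0.60265919 0.13298481 0.05      ]
whitecap [0.58090424 0.30630736 0.04      ]
pintop [0.54521645 0.10035317 0.074     ]
knobtop [ 0.54731786 -0.01047906  0.156     ]
hub [0.52654756 0.04039733 0.038     ]
```

{"api": "play_rows", "payload": {
  "dp": [
    [0.01,0,0.2],
    [0.02,0,0.45],
    [0.03,-0.01,0.7],
    [0.03,-0.01,0.9],
    [0.03,-0.01,0.95],
    [0.03,-0.01,0.95]
  ],
  "turn": [0,0,0,0,0,0],
  "gripper": [-1,-1,-1,-1,-1,-1]
}}

```text
time_s: 3.55
ee_pos: [0.4558, 0.0202, 0.1147]
eef_rot: [0.987, -0.161, -0.001, 0.001]
wrist_force: [0.1, -0.6, 0.3]
finger_gap: 0.0005
```

```bash
python3 - <<'E'
from h import *
snap('scene','s3'); snap('wrist','w3');to(.456,.0205,.035,-.324)
a=cv2.imread('pics/s3.png')[180:275,220:350];cv2.imwrite('pics/s3c.png',cv2.resize(a,None,fx=5,fy=5,interpolation=cv2.INTER_CUBIC))
E
```

```text
yaw -0.3238 pos [0.4569 0.0203 0.116 ] dp [-0.007 -0.     0.54 ] turn 0.0001 F [-0.1  0.3  0. ] gap 0.0005 t 3.65
```

View pics/w3.png

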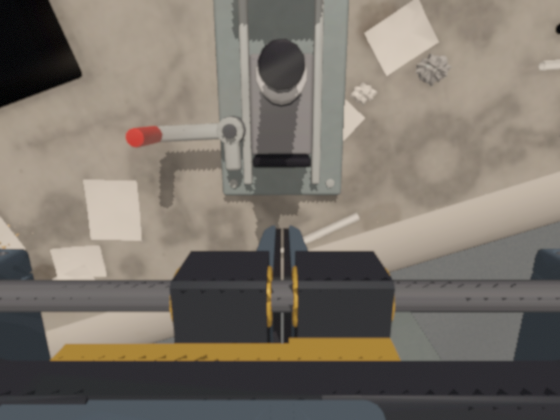

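View pics/s3c.png

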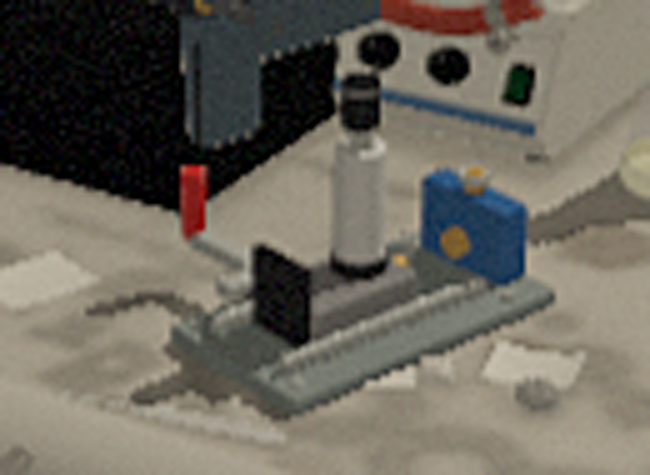

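{"api": "play_rows", "payload": {
  "dp": [
    [0,0,0.2],
    [0,0,0.4],
    [0,0,0.53],
    [0,0,0.54],
    [0,0,0.54]
  ],
  "turn": [0,0,0,0,0],
  "gripper": [-1,-1,-1,-1,-1]
}}

```text
time_s: 4.15
ee_pos: [0.4578, 0.02, 0.0362]
eef_rot: [0.987, -0.161, 0.001, 0.001]
wrist_force: [-0.1, -0.1, 0.9]
finger_gap: 0.0004
```

{"api": "play_rows", "payload": {
  "dp": [
    [0.03,0,0],
    [0.06,0,0],
    [0.09,0,0],
    [0.12,0,0],
    [0.15,0,0],
    [0.18,0,0],
    [0.21,0,0],
    [0.24,0,0],
    [0.26,0,0],
    [0.28,0,0],
    [0.28,0,0]
  ],
  "turn": [0,0,0,0,0,0,0,0,0,0,0],
  "gripper": [-1,-1,-1,-1,-1,-1,-1,-1,-1,-1,-1]
}}

```text
time_s: 5.25
ee_pos: [0.4981, 0.0066, 0.0363]
eef_rot: [0.987, -0.161, 0.001, 0.001]
wrist_force: [0.7, 0.4, 0.6]
finger_gap: 0.0006
```

```bash
python3 - <<'E'
from h import *
snap('scene','s4'); snap('wrist','w4');to(.456,.0205,.035,-.324)
E
```

```text
yaw -0.3238 pos [0.4975 0.0067 0.0362] dp [-0.292  0.001  0.007] turn 0.0001 F [ 0.1  0.2 -0.4] gap 0.0007 t 5.35
```

View pics/w4.png

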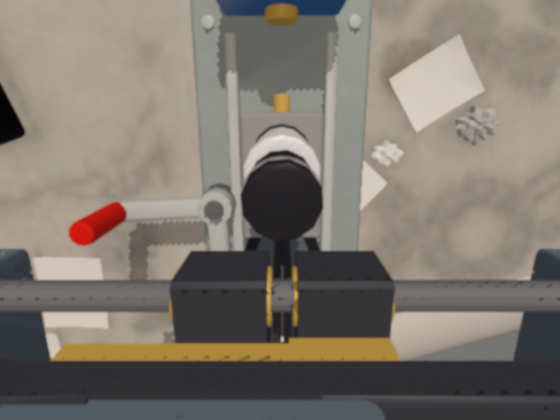

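```bash
cat >> h.py <<'E'
YAW=-.324;C=np.array([.551,-.011])
def dock(p):
    c,s=np.cos(YAW),np.sin(YAW); d=np.array(p)[:2]-C; return np.array([c*d[0]+s*d[1],-s*d[0]+c*d[1]])
def und(x,y):
    c,s=np.cos(YAW),np.sin(YAW); return C+np.array([c*x-s*y,s*x+c*y])
E
python3 - <<'E'
from h import *
for f,u,v,uk,vk in [('w2',397/1.42,90/1.42,398/1.42,112/1.42),('w4',282,102,282,197)]:
    w=load(f)
    for z in (.03,.04): print(f,dock(atz(w,u,v,z)))
    print('knobtop',dock(atz(w,uk,vk,.156)))
print(dock([.4975,.0067]))
E
python3 - <<'E'
import cv2
a=cv2.imread('pics/s4.png')[180:275,220:350];cv2.imwrite('pics/s4c.png',cv2.resize(a,None,fx=5,fy=5,interpolation=cv2.INTER_CUBIC))
E
```

```text
w2 [0.02413227 0.00043384]
w2 [0.02288255 0.00039059]
knobtop [-0.00365641 -0.00067841]
w4 [ 0.02476886 -0.00039704]
w4 [ 0.02447821 -0.00038572]
knobtop [-0.00202507 -0.00026149]
[-0.05635136 -0.00025325]
```

View pics/s4c.png

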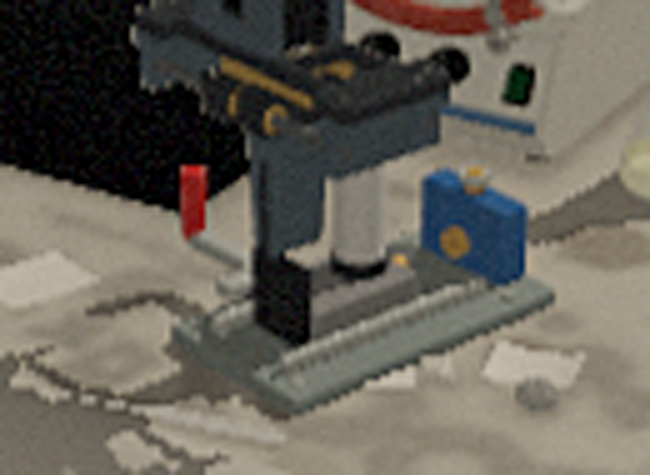

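```bash
python3 - <<'E'
from h import *
o=arm.get_obs();p=o['ee_pos'];print(p)
for f in ['s4','w4']:
    d=load(f);print(f,proj(d,p), proj(d,[*und(-.065,.022),.064]),proj(d,[*und(-.065,-.022),.064]),proj(d,[*und(-.030,.022),.064]),proj(d,[*und(-.030,-.022),.064]))
d=load('s4');u,v=proj(d,p);print((u-220)*5,(v-180)*5)
a=cv2.imread('pics/s4.png')[205:255,255:320];a=cv2.convertScaleAbs(a,alpha=2.2);cv2.imwrite('pics/s4d.png',cv2.resize(a,None,fx=12,fy=12,interpolation=cv2.INTER_CUBIC))
a=cv2.imread('pics/w4.png')[180:340,180:400];a=cv2.convertScaleAbs(a,alpha=2.5);cv2.imwrite('pics/w4d.png',cv2.resize(a,None,fx=3.6,fy=3.6,interpolation=cv2.INTER_CUBIC))
E
```

```text
[0.49751899 0.00670999 0.03622611]
s4 (np.float64(277.30024393803143), np.float64(239.06356991860122)) (np.float64(269.7298261192656), np.float64(228.23371136536863)) (np.float64(279.92647252180683), np.float64(233.84641167554216)) (np.float64(279.438561150261), np.float64(224.62757173468523)) (np.float64(289.7071298026267), np.float64(230.07199146829302))
w4 (np.float64(281.72054698894925), np.float64(235.3559060814719)) (np.float64(242.1921273480515), np.float64(266.9506730653676)) (np.float64(320.430871505971), np.float64(266.94315567379147)) (np.float64(240.20916134016866), np.float64(206.94760513515288)) (np.float64(322.38457267573307), np.float64(206.94722506806897))
286.50121969015714 295.3178495930061
```

View pics/s4d.png

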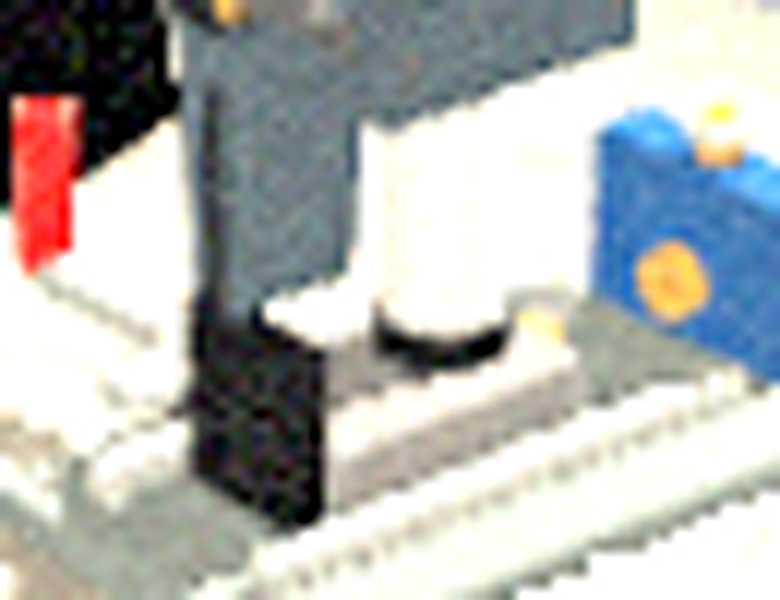

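View pics/w4d.png

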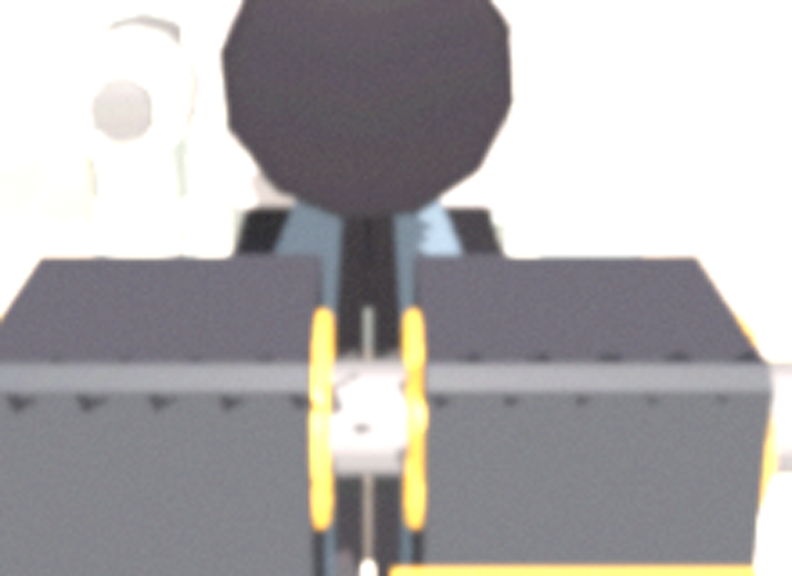

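```bash
python3 - <<'E'
from h import *
d=load('s3');
for z in (.116,.126,.136,.146): 
  u,v=proj(d,[.4564,.0203,z]);print(z,u,v,(u-220)*5,(v-180)*5)
d=load('s4')
for z in (.036,.046,.066): 
  u,v=proj(d,[.4975,.0067,z]);print(z,u,v,(u-220)*5,(v-180)*5)
E
```

```text
0.116 264.65552862265855 217.40086718181692 223.27764311329275 187.0043359090846
0.126 264.6014943347995 213.98320801961373 223.0074716739975 169.91604009806863
0.136 264.5471147776741 210.54371063730446 222.73557388837048 152.71855318652229
0.146 264.49238663136384 207.08216505062995 222.4619331568192 135.41082525314977
0.036 277.2999908797989 239.1394485729333 286.4999543989944 295.6972428646665
0.046 277.2868178219823 235.9350237315062 286.43408910991155 279.67511865753096
0.066 277.2602293381888 229.46721654884053 286.3011466909441 247.33608274420263
```

```bash
python3 - <<'E'
from h import *
d=load('scene0');p=np.array([.1749,-.5997,.1805]);y=np.array([.28,-.96,0]);x=np.array([.96,.28,0])
a=cv2.imread('pics/scene0.png');a=cv2.convertScaleAbs(a,alpha=1.8)
a=cv2.resize(a[225:375,435:560],None,fx=4,fy=4,interpolation=cv2.INTER_CUBIC)
for s in (-.05,.05):
  for k,dz in enumerate((0,.025,.05)):
    for sx in (-.016,.016):
      u,v=proj(d,p+s*y+sx*x+[0,0,dz]);cv2.circle(a,(int((u-435)*4),int((v-225)*4)),3,[(0,0,255),(0,255,0),(255,0,0)][k],-1)
cv2.imwrite('pics/s0d.png',a)
E
```

```text
(no output)
```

View pics/s0d.png

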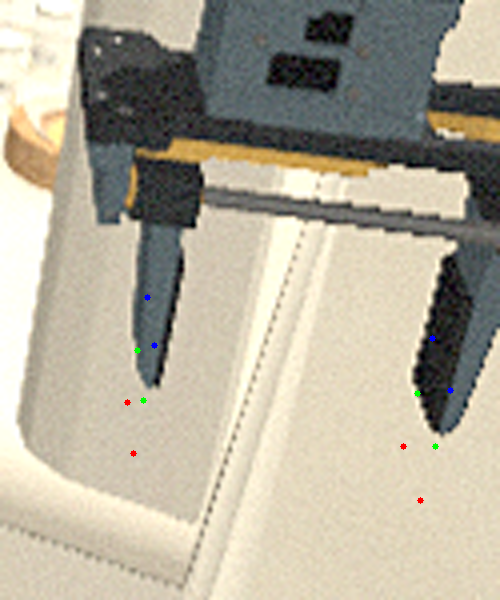

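{"api": "play_rows", "payload": {
  "dp": [
    [0,0,-0.1],
    [0,0,-0.2],
    [-0.1,0,-0.2],
    [-0.2,0,-0.2],
    [-0.29,0,-0.2],
    [-0.29,0,-0.2],
    [-0.29,0,-0.2]
  ],
  "turn": [0,0,0,0,0,0,0],
  "gripper": [-1,-1,-1,-1,-1,-1,-1]
}}

```text
time_s: 6.05
ee_pos: [0.4566, 0.0206, 0.0662]
eef_rot: [0.987, -0.161, 0.001, 0.001]
wrist_force: [0.2, 0.2, -0.3]
finger_gap: 0.0007
```

```bash
python3 - <<'E'
from h import *
d1=snap('scene','s5'); d2=snap('side','t5');to(.456,.0205,.035,-.324)
p=arm.get_obs()['ee_pos']
def mk(d,n,x0,y0,w,h,f):
    a=d['frame'][:,:,::-1][y0:y0+h,x0:x0+w]; a=cv2.convertScaleAbs(a,alpha=2.0);a=cv2.resize(a,None,fx=f,fy=f,interpolation=cv2.INTER_CUBIC)
    for dz in (0,.02,.04):
        u,v=proj(d,p+[0,0,dz]);cv2.circle(a,(int((u+.5-x0)*f),int((v+.5-y0)*f)),3,(0,255,0),-1)
    cv2.imwrite(f'pics/{n}.png',a)
mk(d1,'s5c',220,180,110,80,7);mk(d2,'t5c',240,180,110,80,7)
E
```

```text
yaw -0.3238 pos [0.457  0.0205 0.0662] dp [-0.007  0.002  0.208] turn 0.0001 F [-0.4 -0.3  0.5] gap 0.0005 t 6.15
```

View pics/s5c.png

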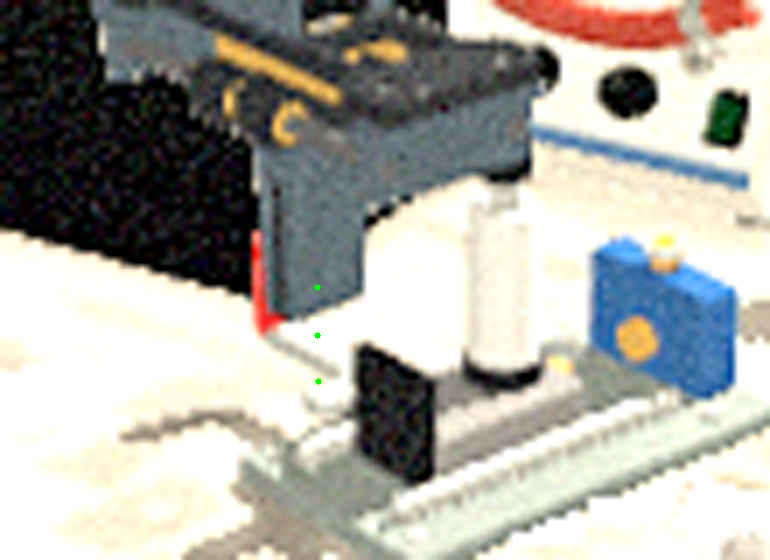

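View pics/t5c.png

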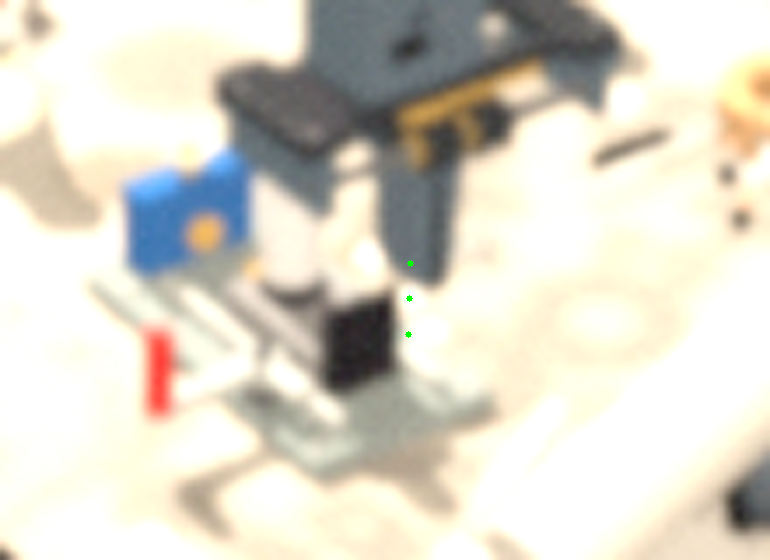

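```bash
python3 - <<'E'
from h import *
s=load('s5');t=load('t5')
S=lambda x,y:(s,220+x/7-.5,180+y/7-.5);T=lambda x,y:(t,240+x/7-.5,180+y/7-.5)
print(tri(S(318,306),T(417,272)))
p=arm.get_obs()['ee_pos'];print(p)
print('ref plate mid top', tri(S(397,358),T(360,300)))
print(tri(S(365,345),T(326,308)), tri(S(435,375),T(392,295)))
E
```

```text
(array([0.45462796, 0.01828998, 0.10049677]), [np.float64(0.000412645415876777), np.float64(0.00041264541587676516)])
[0.45703501 0.02045062 0.06615508]
ref plate mid top (array([0.49345731, 0.00767603, 0.06371672]), [np.float64(0.0001704654341094649), np.float64(0.0001704654341093561)])
(array([0.49986909, 0.0254074 , 0.06389766]), [np.float64(0.001812431057663233), np.float64(0.001812431057663418)]) (array([ 0.48883362, -0.01113752,  0.06100841]), [np.float64(0.0025741332383101235), np.float64(0.002574133238310172)])
```

{"api": "play_rows", "payload": {
  "dp": [
    [0,0,0.12],
    [0,0,0.25],
    [0,0,0.35],
    [0,0,0.4],
    [0,0,0.4]
  ],
  "turn": [0,0,0,0,0],
  "gripper": [-1,-1,-1,-1,-1]
}}

```text
time_s: 6.65
ee_pos: [0.4571, 0.0202, 0.0054]
eef_rot: [0.987, -0.161, 0.001, 0.001]
wrist_force: [-0.5, -0.2, -0.3]
finger_gap: 0.0006
```

{"api": "play_rows", "payload": {
  "dp": [
    [0.03,0,0],
    [0.06,0,0],
    [0.09,0,0],
    [0.12,0,0],
    [0.15,0,0],
    [0.18,0,0],
    [0.18,0,0]
  ],
  "turn": [0,0,0,0,0,0,0],
  "gripper": [-1,-1,-1,-1,-1,-1,-1]
}}

```text
time_s: 7.35
ee_pos: [0.4835, 0.0113, 0.0055]
eef_rot: [0.987, -0.161, 0.001, 0.001]
wrist_force: [-0.0, -0.5, -0.1]
finger_gap: 0.0007
```

```bash
python3 - <<'E'
from h import *
d1=snap('scene','s6');to(.456,.0205,.035,-.324);print(dock(arm.get_obs()['ee_pos']))
a=cv2.imread('pics/s6.png')[180:260,220:330];a=cv2.convertScaleAbs(a,alpha=2)
cv2.imwrite('pics/s6c.png',cv2.resize(a,None,fx=7,fy=7,interpolation=cv2.INTER_CUBIC))
E
```

```text
yaw -0.3241 pos [0.4833 0.0114 0.0055] dp [-0.191  0.001 -0.197] turn -0.0 F [ 0.1 -0.6  0.4] gap 0.001 t 7.4
[-0.07134974 -0.00028135]
```

View pics/s6c.png

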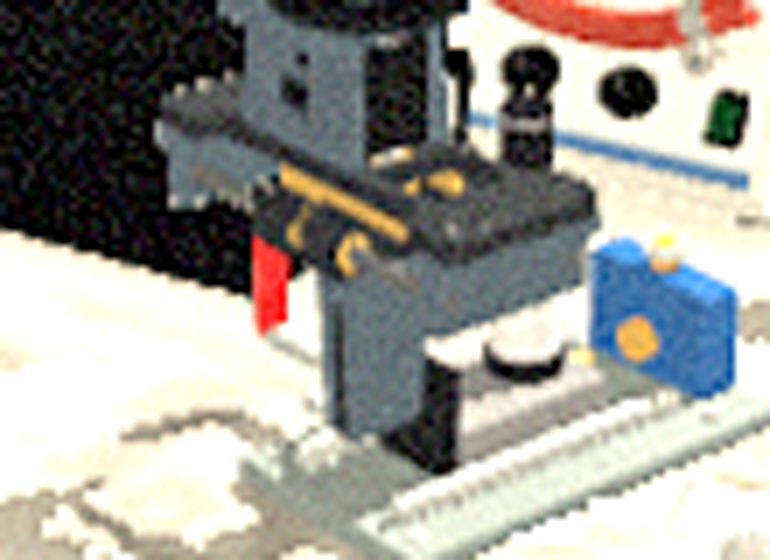

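{"api": "play_rows", "payload": {
  "dp": [
    [0.03,0,0],
    [0.06,0,0],
    [0.09,0,0],
    [0.12,0,0],
    [0.14,0,0],
    [0.15,0,0],
    [0.15,0,0]
  ],
  "turn": [0,0,0,0,0,0,0],
  "gripper": [-1,-1,-1,-1,-1,-1,-1]
}}

```text
time_s: 8.1
ee_pos: [0.5051, 0.0041, 0.0056]
eef_rot: [0.987, -0.161, 0.001, 0.001]
wrist_force: [-0.3, 1.2, -0.9]
finger_gap: 0.0006
```

{"api": "play_rows", "payload": {
  "dp": [
    [0.01,0,0],
    [0.02,0,0],
    [0.025,0,0],
    [0.025,0,0]
  ],
  "turn": [0,0,0,0],
  "gripper": [-1,-1,-1,-1]
}}

```text
time_s: 8.5
ee_pos: [0.5058, 0.0038, 0.0055]
eef_rot: [0.987, -0.161, -0.001, 0.001]
wrist_force: [-13.9, 7.9, 11.2]
finger_gap: 0.0006
```

{"api": "play_rows", "payload": {
  "dp": [
    [-0.1,0,0],
    [-0.2,0,-0.1],
    [-0.25,0,-0.4],
    [-0.25,0,-0.7],
    [-0.25,0,-0.9],
    [-0.25,0,-0.9]
  ],
  "turn": [0,0,0,0,0,0],
  "gripper": [-1,-1,-0.6,-0.4,-0.4,-0.4]
}}

```text
time_s: 9.1
ee_pos: [0.4734, 0.0156, 0.1446]
eef_rot: [0.987, -0.161, 0.003, 0.001]
wrist_force: [0.7, 0.5, -2.4]
finger_gap: 0.0267
```

```bash
python3 - <<'E'
from h import *
d1=snap('scene','s7');d2=snap('wrist','w7');to(.456,.0205,.035,-.324)
a=cv2.imread('pics/s7.png')[180:260,220:330];a=cv2.convertScaleAbs(a,alpha=2)
cv2.imwrite('pics/s7c.png',cv2.resize(a,None,fx=7,fy=7,interpolation=cv2.INTER_CUBIC))
E
```

```text
yaw -0.3241 pos [0.4712 0.0158 0.1411] dp [-0.106  0.001  0.707] turn -0.0 F [ 0.5 -0.4  0.1] gap 0.0274 t 9.2
```

View pics/s7c.png

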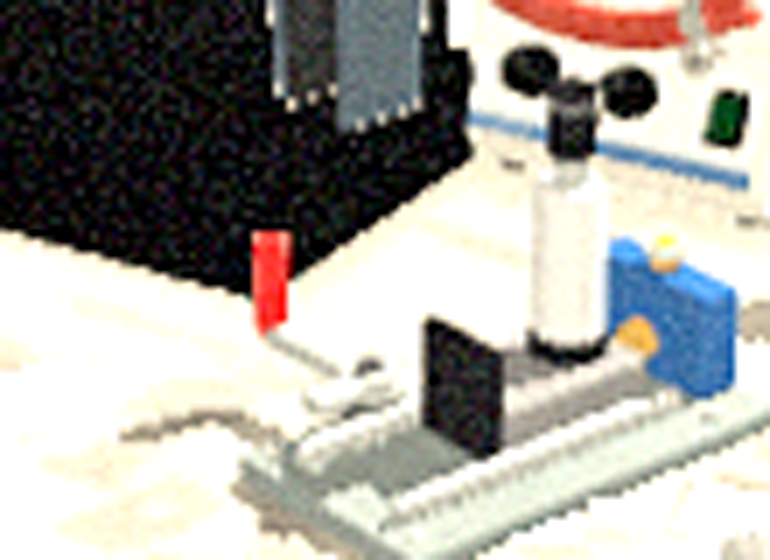

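View pics/w7.png

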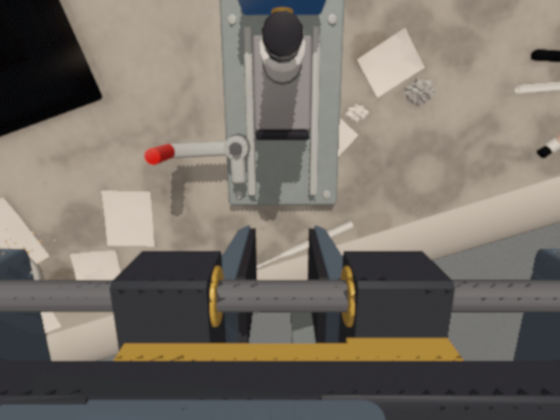

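```bash
python3 - <<'E'
from h import *
w3=load('w3');w7=load('w7');w2=load('w2');s=load('s7')
print(tri((w3,80,75),(w7,100,97)),tri((w2,205/1.42,115/1.42),(w3,80,75)))
print(tri((w3,80,75),(s,220+250/7,180+298/7)))
print('pin',[dock(atz(w,u,v,.074)) for w,u,v in ((w3,137,137),(w7,153,156))],tri((w7,153,156),(s,220+271/7-.5,180+236/7-.5)))
print('axis',und(-.04,.042), 'hub w7',dock(atz(w7,237,146,.038)))
d=snap('side','t7')
a=d['frame'][:,:,::-1][130:310,100:340];a=cv2.convertScaleAbs(a,alpha=2.5)
cv2.imwrite('pics/t7c.png',cv2.resize(a,None,fx=3.3,fy=3.3,interpolation=cv2.INTER_CUBIC))
E
```

```text
(array([0.61187806, 0.15066973, 0.00663532]), [np.float64(5.3510508685729906e-05), np.float64(5.351050868574805e-05)]) (array([0.60719897, 0.14131999, 0.02525485]), [np.float64(0.00032641127519327494), np.float64(0.00032641127519311637)])
(array([6.13005720e-01, 1.55855311e-01, 7.08306466e-05]), [np.float64(0.001987422168563923), np.float64(0.0019874221685638963)])
pin [array([-0.04133542,  0.10162676]), array([-0.04146012,  0.10262628])] (array([0.54415212, 0.10011861, 0.0737799 ]), [np.float64(0.0005532234110923125), np.float64(0.0005532234110922171)])
axis [0.52645238 0.04154916] hub w7 [-0.0369019  0.0402129]
```

View pics/t7c.png

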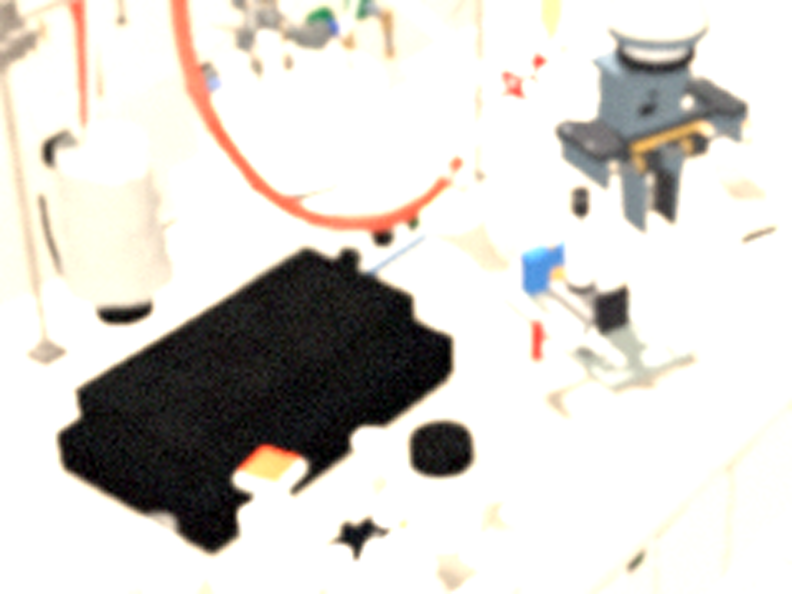

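{"api": "play_rows", "payload": {
  "dp": [
    [0.02,-0.06,0],
    [0.05,-0.12,0],
    [0.07,-0.18,0],
    [0.1,-0.24,0],
    [0.12,-0.3,0],
    [0.15,-0.36,0],
    [0.17,-0.42,0],
    [0.2,-0.48,0],
    [0.22,-0.54,0],
    [0.25,-0.6,0],
    [0.28,-0.687,0],
    [0.283,-0.687,0]
  ],
  "turn": [-0.07,-0.14,-0.21,-0.28,-0.35,-0.42,-0.49,-0.56,-0.63,-0.7,-0.77,-0.797],
  "gripper": [-0.1,-0.1,-0.1,-0.1,-0.1,-0.1,-0.1,-0.1,-0.1,-0.1,-0.1,-0.1]
}}

```text
time_s: 10.45
ee_pos: [0.5437, 0.1009, 0.1382]
eef_rot: [0.803, 0.596, -0.002, -0.001]
wrist_force: [0.9, -0.1, 0.4]
finger_gap: 0.0411
```

{"api": "play_rows", "payload": {
  "dp": [
    [0,0,0],
    [0,0,0]
  ],
  "turn": [-0.01,-0.01],
  "gripper": [-0.1,-0.1]
}}

```text
time_s: 10.65
ee_pos: [0.5429, 0.1008, 0.1369]
eef_rot: [0.797, 0.603, -0.003, -0.001]
wrist_force: [0.4, 0.4, -0.3]
finger_gap: 0.041
```

```bash
python3 - <<'E'
from h import *
d1=snap('scene','s8');d2=snap('wrist','w8');d3=snap('side','t8');to(.5442,.1001,.010,1.27)
for n,(x,y) in (('s8',(220,180)),('t8',(220,180))):
    a=cv2.imread(f'pics/{n}.png')[y-40:y+75,x-10:x+110];a=cv2.convertScaleAbs(a,alpha=2)
    cv2.imwrite(f'pics/{n}c.png',cv2.resize(a,None,fx=5,fy=5,interpolation=cv2.INTER_CUBIC))
E
```

```text
yaw 1.2945 pos [0.5434 0.1007 0.1378] dp [-0.     0.01   0.852] turn 0.0123 F [0.4 1.1 0.5] gap 0.0413 t 10.8
```

View pics/s8c.png

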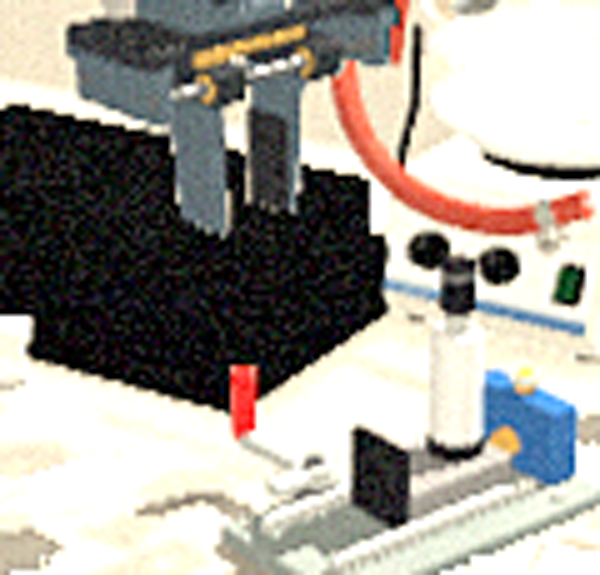

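View pics/t8c.png

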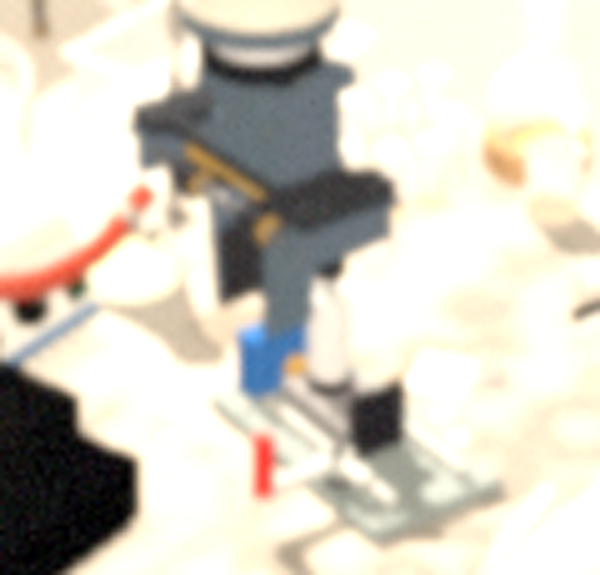

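View pics/w8.png

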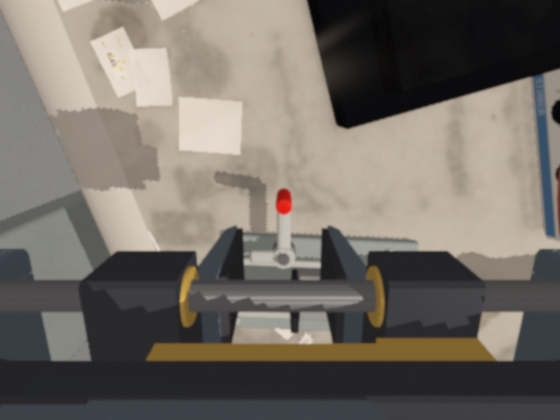

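{"api": "play_rows", "payload": {
  "dp": [
    [0,0.01,0.2],
    [0,0.01,0.4],
    [0,0.01,0.6],
    [0,0.01,0.75],
    [0,0.01,0.85],
    [0,0.01,0.85]
  ],
  "turn": [0.012,0.012,0.012,0.012,0.012,0.012],
  "gripper": [-0.1,-0.1,-0.1,-0.1,-0.1,-0.1]
}}

```text
time_s: 11.4
ee_pos: [0.5428, 0.0999, 0.0086]
eef_rot: [0.805, 0.593, -0.004, -0.002]
wrist_force: [0.2, -0.1, -0.2]
finger_gap: 0.0411
```

```bash
python3 - <<'E'
from h import *
d1=snap('scene','s9');d2=snap('wrist','w9');to(.5442,.1001,.010,1.27)
for n,(x,y) in (('s9',(220,180)),):
    a=cv2.imread(f'pics/{n}.png')[y-40:y+75,x-10:x+110];a=cv2.convertScaleAbs(a,alpha=2)
    cv2.imwrite(f'pics/{n}c.png',cv2.resize(a,None,fx=5,fy=5,interpolation=cv2.INTER_CUBIC))
E
```

```text
yaw 1.2699 pos [0.5443 0.1    0.0106] dp [ 0.    -0.001  0.004] turn -0.0 F [0.3 0.3 0.3] gap 0.0412 t 11.5
```

View pics/s9c.png

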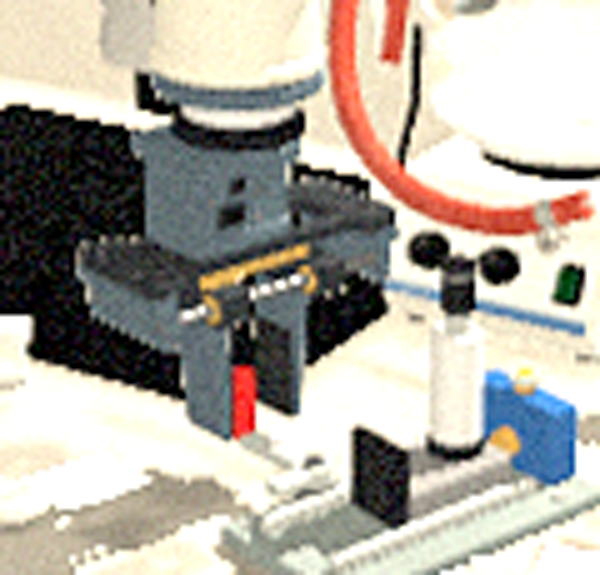

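View pics/w9.png

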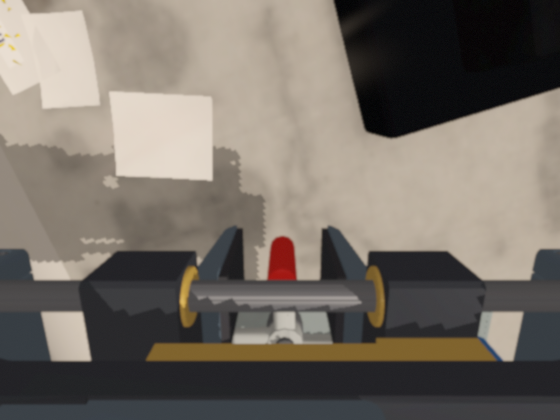

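{"api": "play_rows", "payload": {
  "dp": [
    [0,0,0],
    [0,0,0],
    [0,0,0],
    [0,0,0],
    [0,0,0]
  ],
  "turn": [0,0,0,0,0],
  "gripper": [-0.5,-0.8,-0.8,-0.8,-0.8],
  "grip_force": 10
}}

```text
time_s: 12.0
ee_pos: [0.5445, 0.1001, 0.011]
eef_rot: [0.805, 0.593, -0.002, -0.001]
wrist_force: [-0.1, 1.9, 4.3]
finger_gap: 0.0138
```

{"api": "play_rows", "payload": {
  "dp": [
    [-0.002,-0.041,0],
    [-0.008,-0.082,0],
    [-0.018,-0.122,0],
    [-0.033,-0.161,0],
    [-0.051,-0.198,0],
    [-0.072,-0.233,0],
    [-0.097,-0.266,0],
    [-0.125,-0.296,0],
    [-0.125,-0.296,0]
  ],
  "turn": [-0.05,-0.1,-0.15,-0.2,-0.25,-0.3,-0.35,-0.4,-0.4],
  "gripper": [-0.8,-0.8,-0.8,-0.8,-0.8,-0.8,-0.8,-0.8,-0.8]
}}

```text
time_s: 12.9
ee_pos: [0.4965, 0.0946, 0.0112]
eef_rot: [0.509, 0.861, -0.002, -0.001]
wrist_force: [2.6, -6.4, -4.3]
finger_gap: 0.0137
```

```bash
python3 - <<'E'
from h import *
d1=snap('scene','s10');to(.5442,.1001,.010,1.27)
o=arm.get_obs();v=o['ee_pos'][:2]-np.array([.52645,.04155]);print(np.hypot(*v),np.arctan2(v[1],v[0]))
for n,(x,y) in (('s10',(220,180)),):
    a=cv2.imread(f'pics/{n}.png')[y-40:y+75,x-10:x+110];a=cv2.convertScaleAbs(a,alpha=2)
    cv2.imwrite(f'pics/{n}c.png',cv2.resize(a,None,fx=5,fy=5,interpolation=cv2.INTER_CUBIC))
E
```

```text
yaw 2.071 pos [0.4968 0.0947 0.0112] dp [-0.12   0.295  0.007] turn 0.4005 F [ 2.2 -5.1 -4.3] gap 0.0137 t 12.95
0.06089293295298641 2.079825073450541
```

View pics/s10c.png

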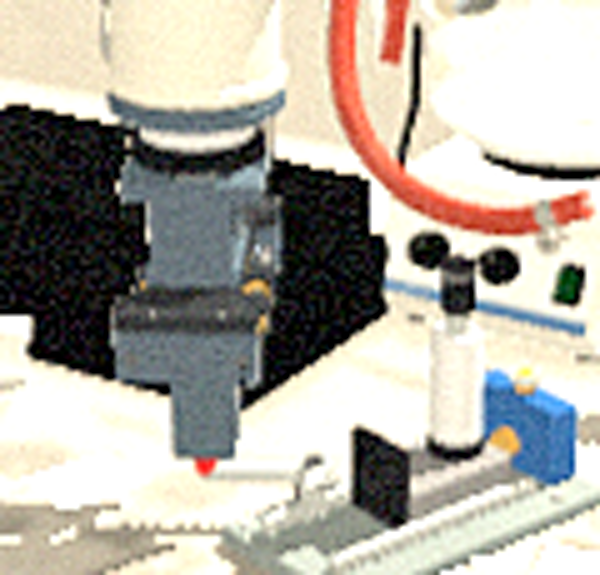

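{"api": "play_rows", "payload": {
  "dp": [
    [-0.004,-0.041,0],
    [-0.012,-0.082,0],
    [-0.022,-0.122,0],
    [-0.037,-0.161,0],
    [-0.055,-0.198,0],
    [-0.076,-0.233,0],
    [-0.101,-0.266,0],
    [-0.101,-0.266,0]
  ],
  "turn": [-0.05,-0.1,-0.15,-0.2,-0.25,-0.3,-0.35,-0.35],
  "gripper": [-0.8,-0.8,-0.8,-0.8,-0.8,-0.8,-0.8,-0.8]
}}

```text
time_s: 13.75
ee_pos: [0.4692, 0.0618, 0.0113]
eef_rot: [0.184, 0.983, -0.001, -0.001]
wrist_force: [2.0, -0.8, -5.7]
finger_gap: 0.0137
```

```bash
python3 - <<'E'
from h import *
to(.5442,.1001,.010,1.27)
o=arm.get_obs();v=o['ee_pos'][:2]-np.array([.52645,.04155]);print(np.hypot(*v),np.arctan2(v[1],v[0]))
E
```

```text
yaw 2.7724 pos [0.4692 0.0618 0.0113] dp [-0.374  0.418  0.007] turn 0.7512 F [ 2.  -0.8 -5.7] gap 0.0137 t 13.75
0.06076441929865822 2.8009883365699046
```

{"api": "play_rows", "payload": {
  "dp": [
    [-0.001,-0.008,0],
    [-0.002,-0.016,0],
    [-0.002,-0.022,0],
    [-0.002,-0.022,0]
  ],
  "turn": [-0.01,-0.02,-0.025,-0.025],
  "gripper": [-0.8,-0.8,-0.8,-0.8]
}}

```text
time_s: 14.15
ee_pos: [0.4688, 0.0599, 0.0114]
eef_rot: [0.16, 0.987, -0.0, -0.001]
wrist_force: [3.6, 16.2, -5.3]
finger_gap: 0.0134
```

```bash
python3 - <<'E'
from h import *
to(.5442,.1001,.010,1.27)
o=arm.get_obs();v=o['ee_pos'][:2]-np.array([.52645,.04155]);print(np.hypot(*v),np.arctan2(v[1],v[0]))
E
```

```text
yaw 2.8211 pos [0.4688 0.0599 0.0114] dp [-0.393  0.413  0.008] turn 0.7756 F [ 3.6 16.2 -5.3] gap 0.0134 t 14.15
0.06055978924652475 2.8330461830721685
```

{"api": "play_rows", "payload": {
  "dp": [
    [0,0.01,0],
    [0,0.01,0],
    [0,0.01,0],
    [0,0.01,-0.2],
    [0,0.01,-0.5],
    [0,0.01,-0.8],
    [0,0.01,-1],
    [0,0.01,-1]
  ],
  "turn": [0,0,0,0,0,0,0,0],
  "gripper": [-0.2,-0.2,-0.2,-0.2,-0.2,-0.1,0,0]
}}

```text
time_s: 14.95
ee_pos: [0.4717, 0.0613, 0.1652]
eef_rot: [0.16, 0.987, 0.0, 0.002]
wrist_force: [0.0, 0.1, -0.5]
finger_gap: 0.046
```

```bash
python3 - <<'E'
from h import *
d1=snap('scene','s11');snap('side','t11');snap('wrist','w11');to(.58,-.0205,.16,-.324)
a=cv2.imread('pics/s11.png')[180:260,220:330]
cv2.imwrite('pics/s11c.png',cv2.resize(a,None,fx=7,fy=7,interpolation=cv2.INTER_CUBIC))
a=cv2.imread('pics/t11.png')[180:260,220:330]
cv2.imwrite('pics/t11c.png',cv2.resize(a,None,fx=7,fy=7,interpolation=cv2.INTER_CUBIC))
E
```

```text
yaw 2.8209 pos [0.469  0.0613 0.1608] dp [-0.874 -0.284  0.004] turn 1.5724 F [-0.1 -0.8 -1.4] gap 0.0456 t 15.1
```

View pics/s11c.png

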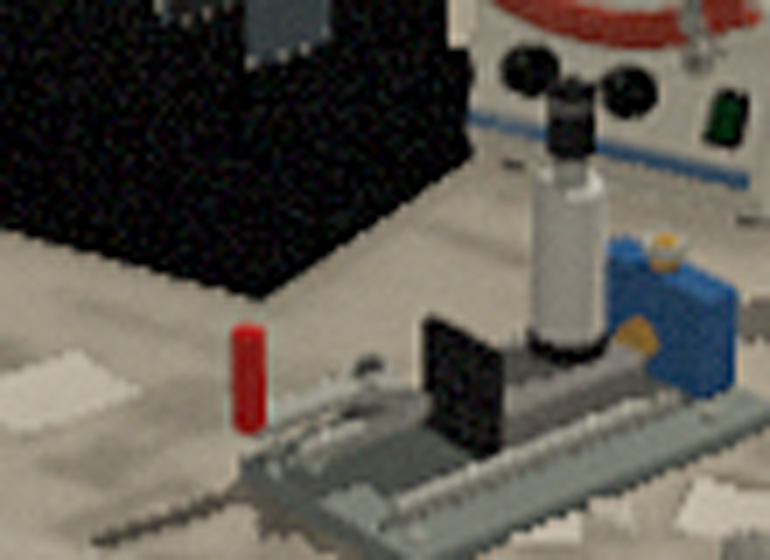

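View pics/t11c.png

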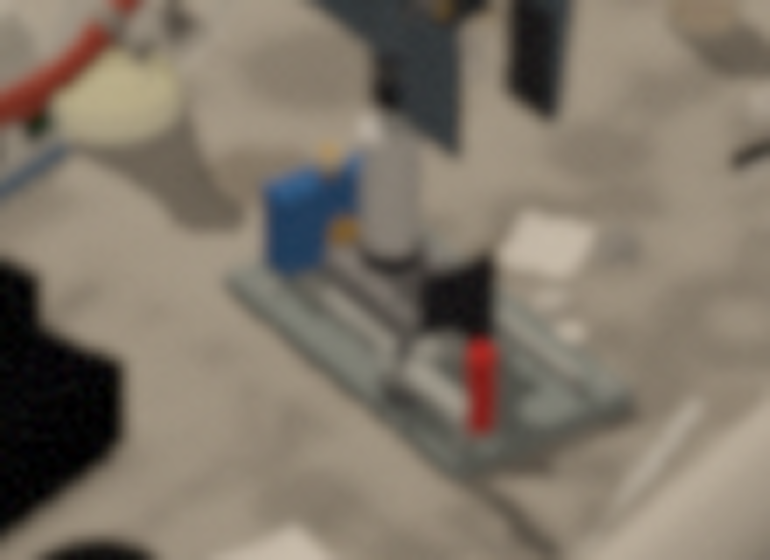

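View pics/w11.png

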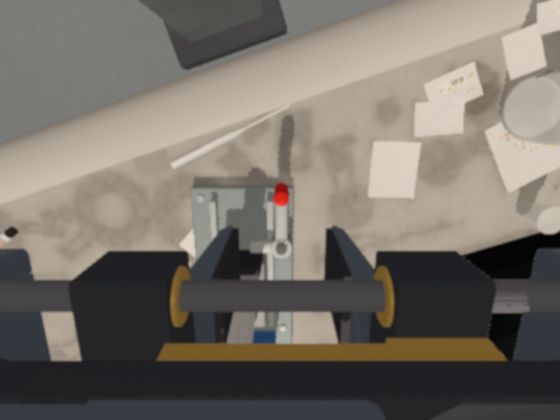

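```bash
python3 - <<'E'
from h import *
s=load('s11');t=load('t11');w=load('w7');w8=load('w8')
S=lambda x,y:(s,220+x/7-.5,180+y/7-.5);T=lambda x,y:(t,220+x/7-.5,180+y/7-.5)
k=tri(S(571,85),(w,283,34));print(k)
print('w7 at .156',atz(w,283,34,.156), 'tri mid',tri(S(571,120),T(388,85)))
# barrel rim centre, from scene top of barrel
print(und(.031,0),dock(k[0]))
to(.5805,-.0212,.155,2.82)
E
```

```text
(array([ 0.57954148, -0.02082268,  0.15525378]), [np.float64(0.00033259808810717106), np.float64(0.00033259808810727725)])
w7 at .156 [ 0.5795858  -0.02105206  0.156     ] tri mid (array([ 0.58075256, -0.01968419,  0.13875428]), [np.float64(0.0007277772227060253), np.float64(0.0007277772227058372)])
[ 0.58038706 -0.02086919] [ 0.03018361 -0.00022511]
yaw 2.8209 pos [0.469  0.0613 0.1608] dp [-0.879 -0.288  0.037] turn 0.0004 F [-0.1 -0.8 -1.4] gap 0.0456 t 15.1
```

{"api": "play_rows", "payload": {
  "dp": [
    [-0.15,-0.05,0],
    [-0.35,-0.12,0],
    [-0.55,-0.18,0],
    [-0.75,-0.24,0],
    [-0.876,-0.286,0],
    [-0.876,-0.286,0],
    [-0.876,-0.286,0]
  ],
  "turn": [0,0,0,0,0,0,0],
  "gripper": [0.2,0.2,0.2,0.2,0.2,0.2,0.2]
}}

```text
time_s: 15.8
ee_pos: [0.5792, -0.0208, 0.1588]
eef_rot: [0.16, 0.987, -0.0, -0.003]
wrist_force: [0.1, -0.3, -0.2]
finger_gap: 0.0548
```

```bash
python3 - <<'E'
from h import *
d=snap('wrist','w12');snap('scene','s12');to(.580,-.0208,.092,2.82)
print(proj(d,[.580,-.0208,.156]))
a=cv2.imread('pics/w12.png')[150:350,180:390]
cv2.imwrite('pics/w12c.png',cv2.resize(cv2.convertScaleAbs(a,alpha=2),None,fx=3,fy=3,interpolation=cv2.INTER_CUBIC))
E
```

```text
yaw 2.8212 pos [ 0.5791 -0.0203  0.1596] dp [-0.009 -0.     0.451] turn 0.0006 F [ 0.2  0.1 -0.4] gap 0.0548 t 15.9
(np.float64(282.27533134010145), np.float64(233.5889877260143))
```

View pics/w12c.png

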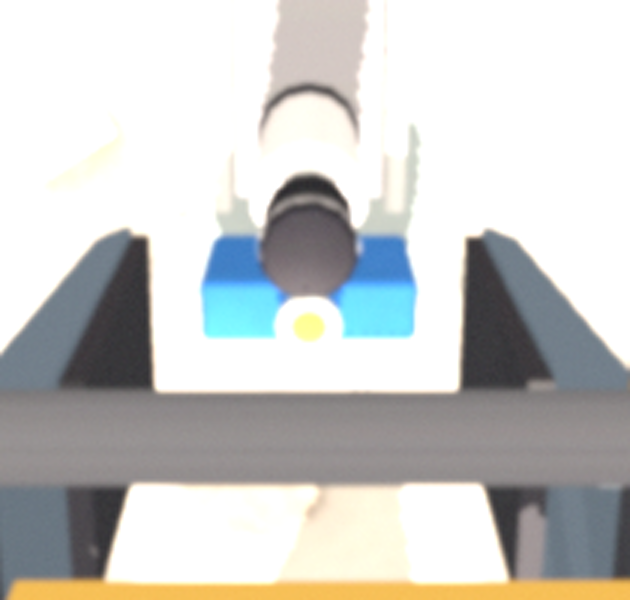

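{"api": "play_rows", "payload": {
  "dp": [
    [-0.008,0.001,0.15],
    [-0.008,0.001,0.3],
    [-0.008,0.001,0.42],
    [-0.008,0.001,0.455],
    [-0.008,0.001,0.455]
  ],
  "turn": [0,0,0,0,0],
  "gripper": [0.2,0.2,0.2,0.2,0.2]
}}

```text
time_s: 16.4
ee_pos: [0.5791, -0.0201, 0.091]
eef_rot: [0.159, 0.987, -0.0, -0.003]
wrist_force: [0.5, 0.1, 0.2]
finger_gap: 0.0548
```

```bash
python3 - <<'E'
from h import *
d=snap('wrist','w13');snap('scene','s13');snap('side','t13');to(.580,-.0208,.092,2.82)
a=cv2.imread('pics/w13.png')[150:350,180:390]
cv2.imwrite('pics/w13c.png',cv2.resize(cv2.convertScaleAbs(a,alpha=2),None,fx=3,fy=3,interpolation=cv2.INTER_CUBIC))
a=cv2.imread('pics/s13.png')[160:250,240:350]
b=cv2.imread('pics/t13.png')[150:240,230:340]
cv2.imwrite('pics/st13c.png',cv2.resize(cv2.convertScaleAbs(np.vstack([a,b]),alpha=1.8),None,fx=3.3*2*.5*1,fy=3.3,interpolation=cv2.INTER_CUBIC))
a=np.hstack([a,b]);cv2.imwrite('pics/st13c.png',cv2.resize(cv2.convertScaleAbs(a,alpha=1.8),None,fx=3.6,fy=3.6,interpolation=cv2.INTER_CUBIC))
E
```

```text
yaw 2.8213 pos [ 0.5803 -0.0205  0.0923] dp [ 0.001 -0.003  0.002] turn 0.0007 F [ 0.7  0.9 -0.3] gap 0.0546 t 16.55
```

View pics/w13c.png

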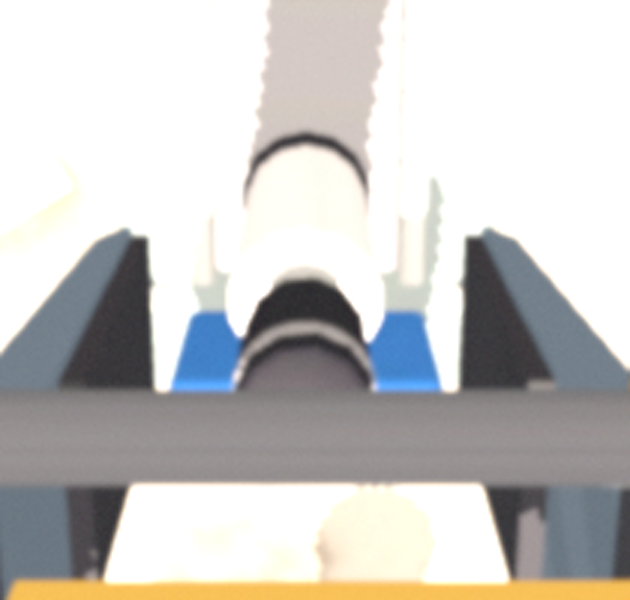

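View pics/st13c.png

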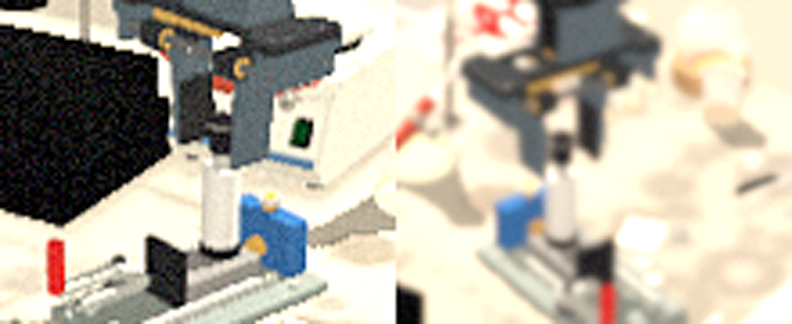

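```bash
python3 - <<'E'
from h import *
s=load('s13')
for z in (.115,.12,.125,.13): print(z,[np.round(((proj(s,[.5803+dx*.949+off*-.316,-.0205-dx*.316+off*-.949,z])[0]-240)*3.6,(proj(s,[.5803+dx*.949+off*-.316,-.0205-dx*.316+off*-.949,z])[1]-160)*3.6)) for off in (.028,.04) for dx in (-.016,.016)])
print([np.round(((proj(s,[.58,-.0208,z])[0]-240)*3.6,(proj(s,[.58,-.0208,z])[1]-160)*3.6)) for z in (.114,.126,.156)])
a=cv2.imread('pics/s13.png')[180:220,280:330]
cv2.imwrite('pics/s13d.png',cv2.resize(cv2.convertScaleAbs(a,alpha=1.8),None,fx=14,fy=14,interpolation=cv2.INTER_CUBIC))
E
```

```text
0.115 [array([229., 178.]), array([259., 167.]), array([239., 183.]), array([270., 172.])]
0.12 [array([229., 172.]), array([259., 161.]), array([240., 177.]), array([270., 166.])]
0.125 [array([229., 166.]), array([260., 155.]), array([240., 171.]), array([270., 160.])]
0.13 [array([229., 160.]), array([260., 149.]), array([240., 165.]), array([271., 154.])]
[array([220., 163.]), array([220., 148.]), array([221., 113.])]
```

View pics/s13d.png

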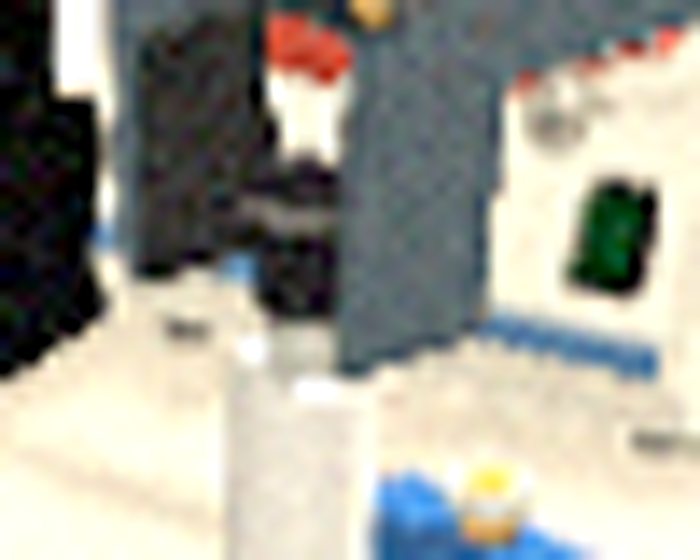

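{"api": "play_rows", "payload": {
  "dp": [
    [0.001,-0.006,0],
    [0.001,-0.006,0],
    [0.001,-0.006,0],
    [0.001,-0.006,0],
    [0.001,-0.006,0],
    [0.001,-0.006,0],
    [0.001,-0.006,0]
  ],
  "turn": [0,0,0,0,0,0,0],
  "gripper": [0.0,-0.2,-0.35,-0.45,-0.6,-0.6,-0.6],
  "grip_force": 8
}}

```text
time_s: 17.25
ee_pos: [0.58, -0.0212, 0.0924]
eef_rot: [0.159, 0.987, -0.0, -0.002]
wrist_force: [-0.6, -0.1, 1.7]
finger_gap: 0.0215
```

```bash
python3 - <<'E'
from h import *
to(.580,-.0208,.092,2.82)
o=arm.get_obs();print(R.from_quat(o['eef_rot']).as_matrix().T@o['wrist_force'],o['wrist_torque'])
d=snap('wrist','w14')
a=cv2.imread('pics/w14.png')[150:350,180:390]
cv2.imwrite('pics/w14c.png',cv2.resize(cv2.convertScaleAbs(a,alpha=2),None,fx=3,fy=3,interpolation=cv2.INTER_CUBIC))
E
```

```text
yaw 2.8213 pos [ 0.58   -0.0212  0.0924] dp [0.001 0.003 0.003] turn 0.0007 F [-0.6 -0.1  1.7] gap 0.0215 t 17.25
[ 0.57256469 -0.26242172 -1.72336442] [ 0.1826321  -0.19346261  0.00396156]
```

View pics/w14c.png

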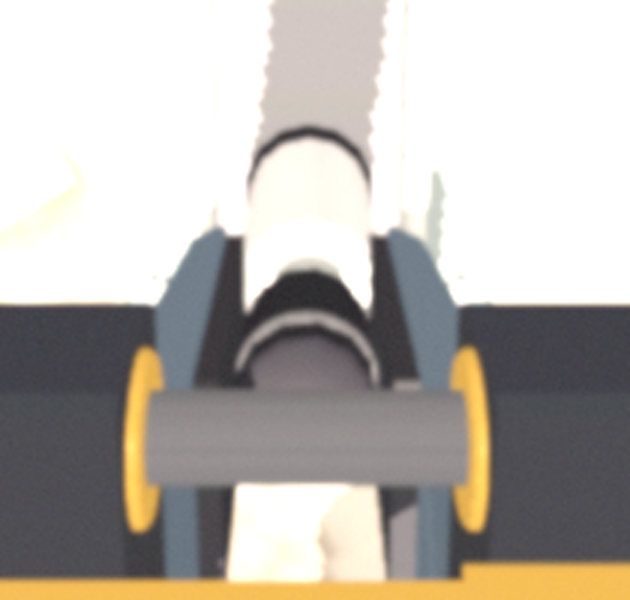

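{"api": "play_rows", "payload": {
  "dp": [
    [0,0,-0.015],
    [0,0,-0.03],
    [0,0,-0.05],
    [0,0,-0.07],
    [0,0,-0.09],
    [0,0,-0.11],
    [0,0,-0.13],
    [0,0,-0.13],
    [0,0,-0.13]
  ],
  "turn": [0,0,0,0,0,0,0,0,0],
  "gripper": [-0.6,-0.6,-0.6,-0.6,-0.6,-0.6,-0.6,-0.6,-0.6]
}}

```text
time_s: 18.2
ee_pos: [0.58, -0.0212, 0.1119]
eef_rot: [0.159, 0.987, -0.0, -0.002]
wrist_force: [-0.0, 0.3, -1.5]
finger_gap: 0.0218
```

```bash
python3 - <<'E'
from h import *
d=snap('scene','s15');to(.580,-.0208,.092,2.82)
a=cv2.imread('pics/s15.png')[150:220,265:335]
cv2.imwrite('pics/s15c.png',cv2.resize(cv2.convertScaleAbs(a,alpha=1.6),None,fx=8,fy=8,interpolation=cv2.INTER_CUBIC))
E
```

```text
yaw 2.8214 pos [ 0.58   -0.0212  0.1118] dp [0.    0.003 0.132] turn 0.0007 F [-0.3 -0.3 -0.6] gap 0.0216 t 18.25
```

View pics/s15c.png

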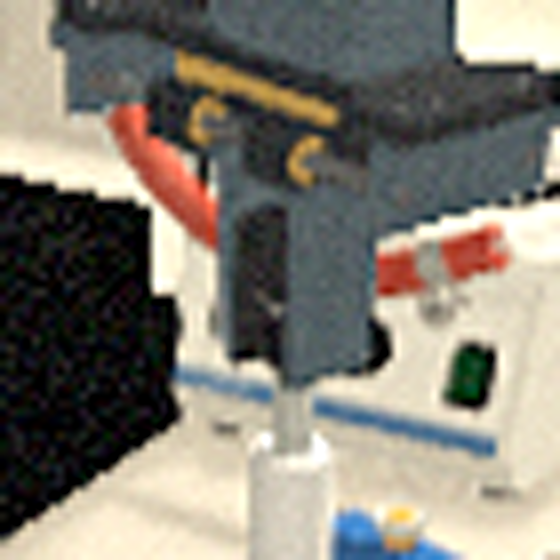

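{"api": "play_rows", "payload": {
  "dp": [
    [0,0,-0.015],
    [0,0,-0.03],
    [0,0,-0.05],
    [0,0,-0.07],
    [0,0,-0.09],
    [0,0,-0.11],
    [0,0,-0.13],
    [0,0,-0.15],
    [0,0,-0.165],
    [0,0,-0.18],
    [0,0,-0.18],
    [0,0,-0.18]
  ],
  "turn": [0,0,0,0,0,0,0,0,0,0,0,0],
  "gripper": [-0.6,-0.6,-0.6,-0.6,-0.6,-0.6,-0.6,-0.6,-0.6,-0.6,-0.6,-0.6]
}}

```text
time_s: 19.45
ee_pos: [0.5801, -0.0212, 0.1388]
eef_rot: [0.159, 0.987, -0.0, -0.002]
wrist_force: [-0.1, 0.4, -1.3]
finger_gap: 0.0215
```

```bash
python3 - <<'E'
from h import *
d=snap('scene','s16');snap('side','t16');snap('wrist','w16');to(.580,-.0208,.092,2.82)
a=cv2.imread('pics/s16.png')[150:220,265:335]
b=cv2.imread('pics/t16.png')[150:220,240:310]
cv2.imwrite('pics/s16c.png',cv2.resize(cv2.convertScaleAbs(np.hstack([a,b]),alpha=1.6),None,fx=5.7,fy=5.7,interpolation=cv2.INTER_CUBIC))
E
```

```text
yaw 2.8214 pos [ 0.58   -0.0212  0.1387] dp [-0.     0.003  0.311] turn 0.0007 F [-0.3 -0.2 -1.8] gap 0.0217 t 19.6
```

View pics/s16c.png

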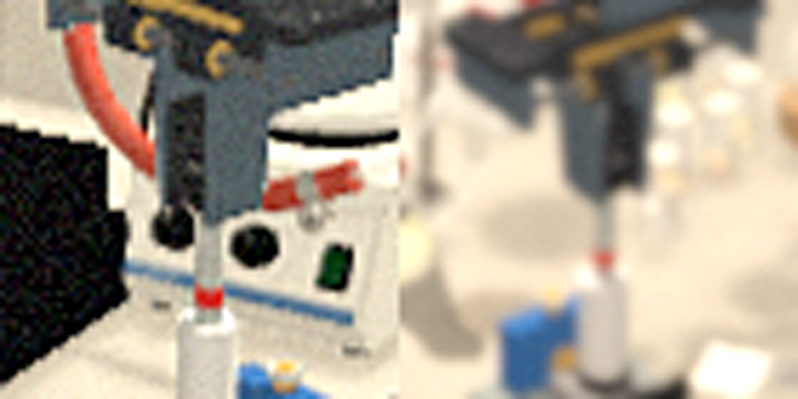

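View pics/w16.png

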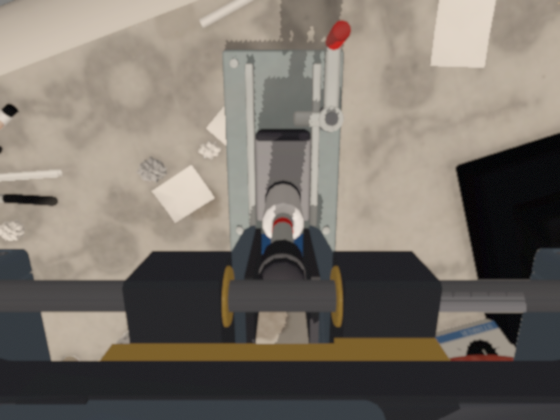

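{"api": "play_rows", "payload": {
  "dp": [
    [0,0,0],
    [0,0,0],
    [0,0,0],
    [0,0,0],
    [0,0,0]
  ],
  "turn": [0,0,0,0,0],
  "gripper": [-0.6,-0.6,-0.6,-0.6,-0.6]
}}

```text
time_s: 20.1
ee_pos: [0.58, -0.0212, 0.1387]
eef_rot: [0.159, 0.987, -0.0, -0.002]
wrist_force: [-0.3, 0.9, -1.6]
finger_gap: 0.0216
```

```bash
python3 - <<'E'
from h import *
d=snap('scene','s17');to(.580,-.0208,.092,2.82)
a=cv2.imread('pics/s17.png')[170:230,270:350]
cv2.imwrite('pics/s17c.png',cv2.resize(cv2.convertScaleAbs(a,alpha=1.6),None,fx=9,fy=9,interpolation=cv2.INTER_CUBIC))
E
```

```text
yaw 2.8213 pos [ 0.58   -0.0213  0.1387] dp [-0.     0.003  0.311] turn 0.0007 F [ 0.3  0.5 -1.2] gap 0.0215 t 20.15
```

View pics/s17c.png

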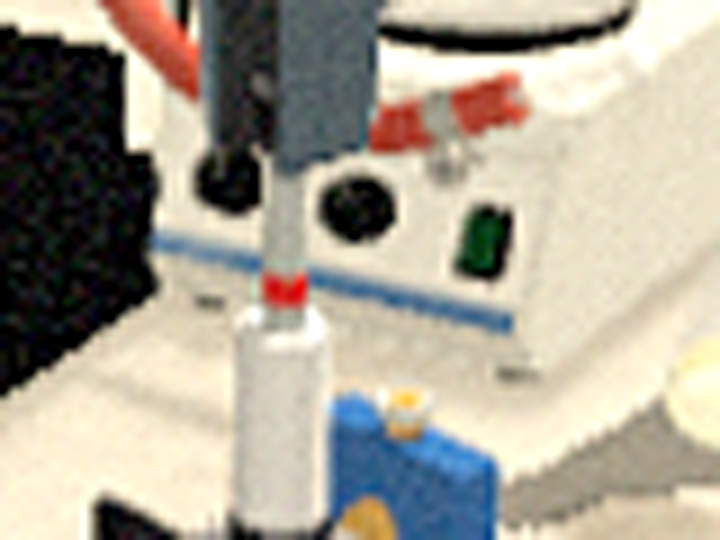

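The red band (285,290) stands fully above the rim, with steel below it and no blue showing. The grip is steady, so I'm handing in.

```bash
python3 -c "
from rig import arm
print(arm.finish_job())"
```

```text
the job is handed in; nothing more can be done
None
```

The job is handed in at about 20 s. The carriage is home, the lever is locked, and the plunger is held drawn with the red band showing.

- **Carriage:** I pushed it until it met its stop, at about 16 N. The pictures showed the nozzle against the port block.
- **Lever:** I swung the red pin round until it hit its stop, at about 16 N. Its measured angle was about 1.59 rad, and the last wrist picture still showed it locked, with the handle along the dock's −x and the nose behind the plate.
- **Plunger:** I gripped the knob centrally with an 8 N grip and drew it straight up about 46 mm. Sideways force read under about 1 N after the grip and after each lift. In the last picture the whole red band is above the rim with bare steel below it. No blue showed in any picture, and half a second of holding showed no slip.

**Disagreement found:** the real fingertips sit about 33 mm higher than the TCP the robot reports. Because of that, my first push passed just over the plate without touching it. I measured the offset from two cameras and allowed for it in every move after that.

The gripper stayed clear of the glassware and other things around, but I did not check their positions one by one at the end.

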